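# Stand up a salvaged lamp globe and lower it into the tipping pail

### The arm

A 7-joint arm with a two-finger parallel gripper is mounted at the origin on the work surface. World frame = base frame: x ahead of the robot, y to its left, z up, the work surface at z = 0. Lengths are in m, angles in rad, forces in N, time in s.
With the tool pointing down it reaches from about 0.4 to 0.875 m from the base axis. Payload 19.3 kg.
Tool frame: the origin (TCP) lies at the very end of the fingers, on their centre line; the grasp point (between the pads) lies 19 mm behind it; z points along the fingers, y is the line along which they close (so a half turn about z gives the same grasp; the last joint's range is limited). The gripper opens to 85 mm and grips with 20 to 120 N. Pads are 22 mm wide; open, the fingers measure 114 mm over their backs; the gripper's body (76 mm by 85 mm) begins 54 mm behind the grasp point. The pads swing forward as they close: fully open they stand 13 mm farther back than shut.
Start: joints at [-1.291, 0.521, -0.036, 1.599, 0.021, 1.021, -0.113], TCP at [0.214, 0.587, 0.231] pointing down, gripper open.
Joint ranges: [-2.91, 2.91], [-0.3, 2.13], [-1.5, 1.42], [0.17, 2.43], [-1.26, 4.41], [0.16, 1.93], [-2.52, 2.52]. Speed limits (rad/s): [1.89, 1.89, 2.39, 2.39, 3.01, 3.01, 3.01].

### API

Orientations are given as [roll, pitch, yaw] about the fixed x, y, z axes, in that order (R = Rz(yaw) Ry(pitch) Rx(roll)).
In Python, from workcell import monitor, optics, workorder gives the robot as it stands.
- The arm moves only by the tool apply_moves, never from a script. Its arguments are lists of equal length, an entry for each row: "linear": the shift along the tool's x, y, z each as a share of 0.1 m, from -1 to 1, a list of three; "delta_rot": the turn, a rotation vector about the tool's x, y, z each as a share of 120 degrees, from -1 to 1, a list of three. A call has exactly 5 rows; each row is the pose to reach, as a shift and turn from the pose commanded when the call began, along the tool's axes at that moment; what a row does not reach only later rows make up. A row lasts 1/12 s, in which the tool goes at most 41.7 mm and 7.16 degrees, less where a joint would pass 70% of its speed; a pose out of reach is approached as far as the arm can. A call with a number of a shift or a turn outside -1 to 1 is refused whole. A call with a gripper value outside its range is refused whole. "gripper" is the opening, from -1 (shut) to 1 (fully open), set as the call begins (left out, the last holds). The fingers move at their own pace and stop on an object; "force" is the grip in N (left out, the last holds). Time passes only in rows, so rows that repeat a pose let the fingers close, or fill a call up. It gives the time, the measured TCP pose, the force, the opening and the grip force at its end, in the units of the state.
- monitor.observe(): the state, without advancing time (a new reading comes with each control period).
- optics.grab_frame(name): name is "side" or "top"; returns (picture, depth): 384x512x3 uint8, red, green, blue; 384x512 float32, m along the optical axis (not along the pixel's ray), 0 where there is no reading.
- optics.camera_info(name): a dict with "fx", "fy", "cx", "cy" (pixels), "D" ([k1, k2, p1, p2, k3] as OpenCV has them; the pictures are not rectified), "rvec" (rotation vector, rad) and "tvec" (3), from world to camera coordinates, as OpenCV has them. Camera axes: x right, y down, z forward; pixel columns grow to the right and rows downward; lengths in m; the calibration is good to about 2 mm. A picture is of the moment at which its call begins. camera_info takes no time and is no camera call.
- workorder.job_done(): hands the job in; it is judged then, once.
The state is a dict: "clock": time; "qpos": joint angles; "qd": joint speeds; "joint_efforts": joint torques, N m; "position": TCP position; "tool_rot": TCP orientation; "force": force on the tool from outside, world axes, zero at the start; "moment": the same for the moment, N m; "grip_width": finger opening in m; "finger_force": force on a finger pad.
Only numpy, scipy, OpenCV 4.12 (cv2) and the standard library are available. Lean on these libraries where they do the work, as an engineer would, in place of code of your own. Each camera call takes 0.05 s, during which the arm holds its last target. There are 200 camera calls.

### The job

First turn the tipped steel pail upright by its bar. Then take the glass lamp globe that lies in the wooden tray, stand it gently on its flat foot, neck up, on the cork pad and let go of it. Finally take it by the neck from above and lower it gently all the way into the pail, letting go only once it is down, so that it stands neck up in the upright pail; leave the other things on the bench where they are.

Things in the scene. Friction and masses are not known exactly. Their poses are not given: they have to be found in the camera images.
- globe: White glass lamp globe, 0.16 kg: ball 84 mm across with a flat foot 46 mm across and, at the other end, a cylindrical neck 34 mm across with a lip (38 mm across, 6 mm long) at its end; 140 mm long. Origin: centre of the foot; z runs from the foot to the neck end: ball centre at z = 35 mm, neck from 73 to 140 mm. At first it lies level in the tray.
- globe_neck (a point): Point on the globe's axis in the middle of the neck, 113 mm from the foot: a good place to grip. Axes as the globe's.
- tray: Fixed shallow wooden tray 112 x 108 mm (x, y), floor 6 mm, walls 28 mm high. Its front (-x) end wall is 8 mm thick and 52 mm high, with a notch 40 mm wide, 31 mm above the bench, where the globe's neck lies, its last 49 mm sticking out. Origin under its centre; -x is the way the neck points; the globe's axis lies 48 mm above the bench.
- pad: Fixed cork pad 130 x 130 mm, 12 mm thick; origin under its centre.
- pad_top (a point): Centre of the cork pad's top face, 12 mm above the bench.
- pail_stand: Fixed dark steel fork stand: base 150 x 190 mm (x, y), 8 mm thick, two uprights at y = +-86 mm, 118 mm high, that carry the steel pail between them. Origin under its centre; -x is the side of the pail's bar.
- pail (a joint): Tilt of the pail about the stand's y axis, rad: 0 = upright, positive = mouth tipped towards the stand's +x (bar side up); the hinge is stiff and stays where it is left, range -0.9 to 0.9. No stop at upright.
- pail_hinge (a point): Middle of the pail's hinge axis (which runs along the stand's y), 100 mm above the bench. The pail is open, round, 140 mm across outside and 132 mm inside at the rim (128 / 120 mm at the bottom), 120 mm tall, centred on the hinge.
- pail_in (a point): Centre of the pail's inner floor, 54 mm below the hinge when upright (114 mm below the rim); z axis along the pail's axis to its mouth.
- pail_bar (a point): Middle of the pail's round bar: 12 mm thick, 72 mm long along the stand's y axis, on two struts at its ends; when upright it lies 100 mm from the pail's axis on the -x side and 85 mm above the hinge, i.e. 25 mm above the rim and 30 mm outside it. Moves and turns with the pail.
- bowl_shade: Bystander: white opal glass bowl, 110 mm across, 50 mm high; origin under its centre.
- jar: Bystander: closed glass jar with steel cap, 64 mm across, 85 mm high; origin under its centre.
- brass_cup: Bystander: small open brass cup, 52 mm across, 45 mm high; origin under its centre.
- caster_tyre: Bystander: black rubber tyre lying flat, 90 mm across, 28 mm high; origin under its centre.
- wrench: Bystander: steel wrench lying on the bench, along its x axis.
- carton: Bystander: brown carton 90 x 70 x 50 mm (x, y, z); origin under its centre.
- pipe_elbow: Bystander: white plastic pipe elbow, legs of 62 mm along its x and y axes, 52 mm high; origin under the bend.

How it is judged:
On the way, in this order (a step that is already met when the one before it is completed fails the run):
1. the pail is set upright (within 0.12 rad) and let go (value of joint pail between -0.12 and 0.12 rad and contact force between the fingers and pail_stand below 0.1 N), for 0.2 s.
2. the globe stands neck up on its foot on the cork pad, let go (horizontal distance between globe and pad_top below 0.06 m and z of globe in the frame of pad_top between -0.006 and 0.006 m and angle between globe's own z axis and vertical below 0.1 rad and contact force between the fingers and globe below 0.1 N), for 0.3 s.
3. the globe, still held in the fingers, is down in the pail with its foot within 15 mm of the pail's floor (z of globe in the frame of pail_in below 0.015 m and horizontal distance between globe and pail_in below 0.045 m and contact force between the fingers and globe above 1 N), for 0.05 s.
At the end, for the whole second after the job is handed in: The pail is upright within 0.12 rad; the globe stands in it on its foot (within 12 mm of the pail's floor), neck up within 0.2 rad of vertical, released and at rest (value of joint pail between -0.12 and 0.12 rad and horizontal distance between globe and pail_in below 0.045 m and z of globe in the frame of pail_in between -0.008 and 0.012 m and angle between globe's own z axis and vertical below 0.2 rad and linear speed of globe below 0.03 m/s and contact force between the fingers and globe below 0.1 N); the robot touches nothing.
It fails at once if the globe is bumped or pressed against the pail or its stand with more than 30 N (contact force between globe and pail_stand above 30 N).
It fails at once if the globe is set down on the pad with more than 45 N (contact force between globe and pad above 45 N).
It fails at once if another thing on the bench is pushed more than 30 mm away (distance of any of bowl_shade, jar, brass_cup, caster_tyre, wrench, carton, pipe_elbow from where it was at the start of the episode above 0.03 m).
It also fails if it takes over 67 s, if anything falls off the work surface, if the arm or the gripper's body presses on something with over 40 N, if the wrist force passes 120 N, or if a joint passes its speed limit or range.

## Working session

There is one attempt and no reset: what is moved stays moved. The work goes in short steps, Python scripts to look and compute and a tool call to move; the robot and the scene stay as the last step left them, time stands still between calls to the robot, and variables do not carry over. Pictures are saved under pics/ and viewed, at most 10 in all, crops included, and the job is handed in when it is done.

Besides the shell and the picture viewer there is one more tool, called after ">>>" as name(argument=value, ...) on one line, values as JSON. apply_moves: Moves the arm, as the interface text tells. Its arguments: {"type":"object","properties":{"linear":{"type":"array"},"delta_rot":{"type":"array"},"gripper":{"type":"number"},"force":{"type":"number"}},"required":["linear","delta_rot"]}

```bash
ls; mkdir -p pics; cat > h.py <<'E'
import numpy as np,cv2
from workcell import monitor,optics,workorder
from scipy.spatial.transform import Rotation as R
def cam(n):
    c=optics.camera_info(n);K=np.array([[c['fx'],0,c['cx']],[0,c['fy'],c['cy']],[0,0,1.]])
    return K,np.array(c['D'],float),cv2.Rodrigues(np.array(c['rvec'],float))[0],np.array(c['tvec'],float).ravel()
def cloud(n,d):
    K,D,Rm,t=cam(n);v,u=np.mgrid[:384,:512]
    p=cv2.undistortPoints(np.stack([u,v],-1).reshape(-1,1,2).astype(float),K,D).reshape(384,512,2)
    P=np.concatenate([p*d[...,None],d[...,None]],-1)
    P=(P-t)@Rm
    P[d==0]=np.nan
    return P
def proj(n,X):
    K,D,Rm,t=cam(n)
    return cv2.projectPoints(np.array(X,float).reshape(-1,3),cv2.Rodrigues(Rm)[0],t,K,D)[0].reshape(-1,2)
E
python3 - <<'E'
from h import *
print(monitor.observe())
for n in('side','top'):
    im,d=optics.grab_frame(n);np.savez(n+'0.npz',im=im,d=d)
    print(n,optics.camera_info(n))
    cv2.imwrite(f'pics/{n}0.png',cv2.resize(im[...,::-1],(800,600),interpolation=cv2.INTER_CUBIC))
E
```

```text
pics
{'clock': 0.0, 'qpos': array([-1.29123396,  0.52201455, -0.03629673,  1.60000242,  0.02121796,
        1.02113999, -0.11281611]), 'qd': array([ 4.91660243e-04, -1.45495306e-03, -9.89350641e-05, -5.49868910e-04,
       -2.09181971e-04,  2.52053333e-04,  2.14309270e-03]), 'joint_efforts': array([-5.34121937e-04, -9.27096891e+01,  1.97931133e+00, -3.69948685e+01,
        1.77508785e-02,  7.95084285e-03, -1.14100894e-04]), 'position': array([0.21410958, 0.58680937, 0.23072776]), 'tool_rot': array([-3.14041930e+00,  1.16461826e-04,  2.79178697e+00]), 'force': array([ 0.31805904, -0.54816315, -0.61595165]), 'moment': array([ 0.01563549,  0.00560246, -0.00455521]), 'finger_force': 0.0, 'grip_width': 0.0854717742719694}
side {'fx': 378.20167666577066, 'fy': 378.20167666577066, 'cx': 257.1655476655259, 'cy': 190.6177709384217, 'D': array([-0.01896208,  0.        ,  0.        ,  0.        ,  0.        ]), 'rvec': array([ 2.10877233, -0.23619624,  0.1643838 ]), 'tvec': array([-0.54070387,  0.21159225,  1.10120559])}
top {'fx': 431.8495142830935, 'fy': 431.8495142830935, 'cx': 254.8632745050994, 'cy': 195.42080124257845, 'D': array([0.03481769, 0.        , 0.        , 0.        , 0.        ]), 'rvec': array([ 2.19116875, -2.15896792,  0.15736553]), 'tvec': array([0.0398775 , 0.57478665, 1.10724504])}
```

View pics/side0.png

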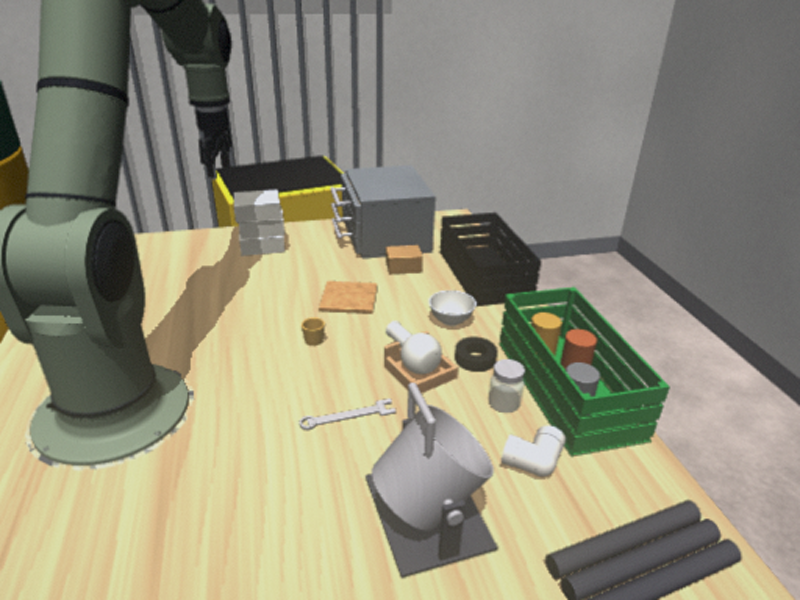

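View pics/top0.png

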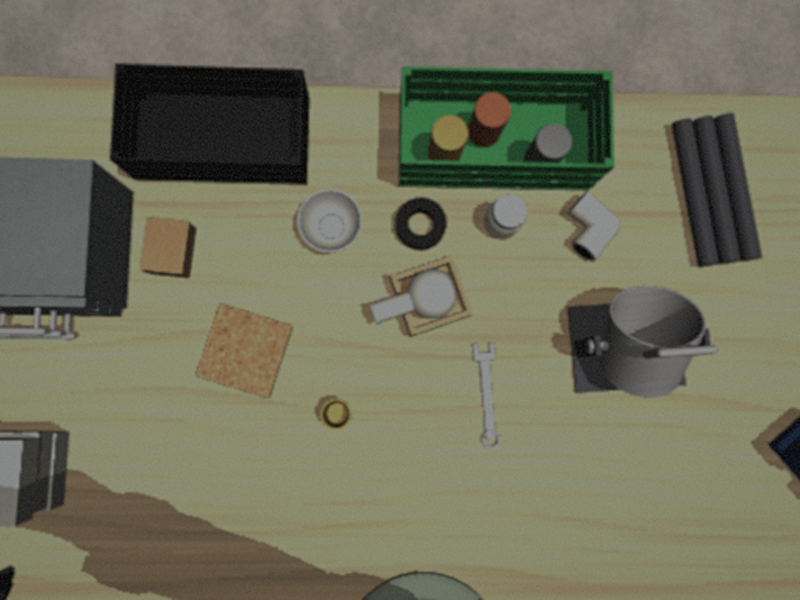

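Both views show the layout. In the top view (800x600) the globe's ball is at about (433,292) with its neck to (378,310), the pad centre is at (244,350), and the bar runs from (650,350) to (715,350). The pail is tipped away from the robot on its stand at (630,348).

```bash
python3 - <<'E'
from h import *
s=.64
T=np.load('top0.npz');S=np.load('side0.npz');PT=cloud('top',T['d']);PS=cloud('side',S['d'])
def at(P,u,v,r=1):
    u,v=int(round(u*s)),int(round(v*s)); return np.nanmedian(P[v-r:v+r+1,u-r:u+r+1].reshape(-1,3),0).round(4)
print('table',at(PT,560,430),at(PS,250,500))
# pad by colour/height
A=np.vstack([PT.reshape(-1,3),PS.reshape(-1,3)]);src=np.r_[np.zeros(384*512),np.ones(384*512)]
def near(c,r,z0,z1):
    m=(np.hypot(A[:,0]-c[0],A[:,1]-c[1])<r)&(A[:,2]>z0)&(A[:,2]<z1);return A[m],src[m]
for k,(u,v) in dict(pad=(244,350),ball=(433,292),neck=(390,306),bar=(682,350),pailfloor=(650,310),standbase=(590,375),stb2=(580,320),bolt=(597,345),cup=(335,413),wr=(488,400),jar=(508,215)).items(): print(k,at(PT,u,v))
for k,(u,v) in dict(pad=(350,297),ball=(422,353),neck=(398,332),bar=(422,405),base=(400,545)).items(): print('S',k,at(PS,u,v))
c=at(PT,244,350)
P,q=near(c,.1,.007,.018)
for i in(0,1):
    p=P[q==i][:,:2].astype(np.float32)
    print('pad',i,len(p),cv2.minAreaRect(p),np.median(P[q==i][:,2]))
# sphere fit ball
from scipy.optimize import least_squares
c=at(PT,433,292)
P,q=near(c,.06,.055,.1)
for sel in(0,1,None):
    p=P if sel is None else P[q==sel]
    p=p[(p[:,2]>.06)]
    f=least_squares(lambda x:np.linalg.norm(p-x,axis=1)-.042,[c[0],c[1],.05],loss='soft_l1',f_scale=.002)
    print('ball',sel,len(p),f.x,np.abs(f.fun).mean())
E
```

```text
table [ 0.3688 -0.2301 -0.0015] [ 0.245  -0.2639  0.0007]
pad [0.4962 0.3087 0.0114]
ball [ 0.5896 -0.0058  0.089 ]
neck [0.5686 0.0617 0.0642]
bar [ 0.4948 -0.3391  0.2346]
pailfloor [ 0.5697 -0.3646  0.072 ]
standbase [ 0.4622 -0.2836  0.0082]
stb2 [ 0.556  -0.2669  0.0078]
bolt [ 0.5065 -0.26    0.1179]
cup [0.3931 0.1534 0.0054]
wr [ 0.4173 -0.1071  0.0058]
jar [ 0.7194 -0.128   0.0859]
S pad [0.4969 0.2963 0.0138]
S ball [ 0.585  -0.0393  0.0741]
S neck [0.5603 0.0555 0.065 ]
S bar [ 0.4918 -0.3587  0.2367]
S base [ 0.4572 -0.3999  0.008 ]
pad 0 2383 ((0.4899057447910309, 0.30996769666671753), (0.14664286375045776, 0.14240646362304688), 73.69561767578125) 0.01216446401378973
pad 1 633 ((0.4885956943035126, 0.3082451820373535), (0.1413552314043045, 0.1653984785079956), 77.95179748535156) 0.014686583668296463
ball 0 794 [ 0.59335571 -0.00468849  0.0476266 ] 0.002121785664428131
ball 1 392 [ 0.59259707 -0.00453928  0.05049489] 0.0020901152353740805
ball None 1186 [ 0.5930204  -0.00519396  0.04847083] 0.002294679685719929
```

```bash
python3 - <<'E'
from h import *
from scipy.optimize import least_squares
T=np.load('top0.npz');S=np.load('side0.npz');PT=cloud('top',T['d']);PS=cloud('side',S['d'])
A=np.vstack([PT.reshape(-1,3),PS.reshape(-1,3)]);src=np.r_[np.zeros(384*512),np.ones(384*512)]
b=np.array([.593,-.005])
# neck: points beyond ball, elevation >.055
g=np.array([-.03,.067]);g/=np.linalg.norm(g)
r=A[:,:2]-b;l=r@g;
m=(l>.045)&(l<.115)&(np.abs(r@[-g[1],g[0]])<.04)&(A[:,2]>.053)&(A[:,2]<.075)
for i in(0,1):
    p=A[m&(src==i)];c=p.mean(0);u,s_,v=np.linalg.svd(p[:,:2]-c[:2]);d=v[0]*np.sign(v[0]@g)
    print('neck',i,len(p),c,d,np.degrees(np.arctan2(d[1],d[0])),'b->c',np.degrees(np.arctan2(*(c[:2]-b)[::-1])),'max l',np.percentile((p[:,:2]-b)@d,98),p[:,2].max())
# tray rim for axis
m=(np.linalg.norm(r,axis=1)<.11)&(A[:,2]>.022)&(A[:,2]<.032)&(src==0)
print('tray',m.sum(),cv2.minAreaRect(A[m][:,:2].astype(np.float32)))
# stand base
h=np.array([.51,-.345]);r=A[:,:2]-h
m=(np.linalg.norm(r,axis=1)<.16)&(A[:,2]>.0045)&(A[:,2]<.012)
for i in (0,1):
    p=A[m&(src==i)];print('base',i,len(p),cv2.minAreaRect(p[:,:2].astype(np.float32)),p.min(0),p.max(0))
m=(np.linalg.norm(r,axis=1)<.15)&(A[:,2]>.18)
for i in(0,1):
    p=A[m&(src==i)]
    print('high',i,len(p),p.min(0),p.max(0))
    p=p[p[:,2]>p[:,2].max()-.015] 
    c=p.mean(0);u,s_,v=np.linalg.svd(p-c);t=(p-c)@v[0];print('bar',c,v[0],t.min(),t.max(), c+v[0]*(t.min()+t.max())/2)
# bolt/uprights
m=(np.linalg.norm(r,axis=1)<.13)&(A[:,2]>.112)&(A[:,2]<.122)&(src==0)
for p in A[m][::6]:print(p.round(3),end='')
E
```

```text
neck 0 299 [0.5670674  0.06389881 0.06152374] [-0.29479888  0.95555932] 107.14547792868811 b->c 110.62567244063239 max l 0.10282561837631668 0.06937676676940963
neck 1 133 [0.55914274 0.06081722 0.06260934] [-0.08640006  0.99626052] 94.95653861467352 b->c 117.22189785402486 max l 0.09914461971074048 0.06971067299052232
tray 581 ((0.6196895241737366, 0.003703087568283081), (0.16351814568042755, 0.1119590476155281), 19.956214904785156)
base 0 1026 ((0.5022586584091187, -0.3348644971847534), (0.3102352023124695, 0.2915019989013672), 51.68623733520508) [ 0.35712639 -0.49512597  0.00450242] [ 0.66747547 -0.1885591   0.0119661 ]
base 1 1751 ((0.5018259882926941, -0.36915767192840576), (0.2606912851333618, 0.30518224835395813), 65.38285827636719) [ 0.36434775 -0.49528284  0.00450344] [ 0.64781044 -0.20252934  0.01196925]
high 0 327 [ 0.48534614 -0.38911525  0.18000847] [ 0.51656318 -0.30373866  0.23908716]
bar [ 0.49442428 -0.34531426  0.23370802] [-0.08363652  0.99611176 -0.02768184] -0.04149148450420487 0.04004952711595809 [ 0.49448458 -0.34603244  0.23372798]
high 1 448 [ 0.48470285 -0.3
[... 949 characters left out ...]
512 -0.431  0.114][ 0.506 -0.262  0.12 ][ 0.504 -0.265  0.119][ 0.502 -0.263  0.118][ 0.499 -0.265  0.118][ 0.497 -0.261  0.121][ 0.495 -0.263  0.116][ 0.492 -0.288  0.12 ][ 0.487 -0.29   0.122][ 0.48  -0.289  0.116][ 0.476 -0.294  0.115][ 0.473 -0.298  0.118][ 0.468 -0.298  0.113][ 0.466 -0.303  0.117][ 0.465 -0.387  0.121][ 0.461 -0.31   0.118][ 0.459 -0.307  0.119][ 0.46  -0.387  0.115][ 0.458 -0.376  0.121][ 0.454 -0.32   0.118][ 0.455 -0.382  0.113][ 0.452 -0.331  0.12 ][ 0.449 -0.321  0.114][ 0.45  -0.354  0.122][ 0.447 -0.325  0.116][ 0.447 -0.342  0.121][ 0.448 -0.365  0.12 ][ 0.445 -0.332  0.116][ 0.445 -0.345  0.12 ][ 0.445 -0.363  0.117][ 0.443 -0.346  0.113][ 0.44  -0.343  0.113]
```

```bash
cat >> h.py <<'E'
def down(yaw): return R.from_euler('xyz',[np.pi,0,yaw])
def plan(wps,p=None,r=None,step=.1,ang=33):
    """wps: list of (pos, Rotation); prints final row of each call, tracking the rounded commands"""
    o=monitor.observe()
    if p is None: p=np.array(o['position']);r=R.from_euler('xyz',o['tool_rot'])
    print('t',round(o['clock'],2),p.round(4),np.degrees(r.as_euler('xyz')).round(1))
    for tp,tr in wps:
        tp=np.array(tp,float)
        for _ in range(30):
            l=r.inv().apply(tp-p);w=(r.inv()*tr).as_rotvec()
            n=max(np.abs(l).max()/step,np.linalg.norm(l)/.15,np.degrees(np.linalg.norm(w))/ang,1e-9);f=1/max(1,np.ceil(n-.05))
            L=(l*f/.1).round(2);W=(w*f/np.radians(120)).round(2 if f<1 else 3)
            p=p+r.apply(L*.1);r=r*R.from_rotvec(W*np.radians(120))
            print(L.tolist(),W.tolist(),'->',p.round(3).tolist())
            if f==1:break
        print('--')
E
python3 - <<'E'
from h import *
y=1.655
plan([((.50,.2,.36),down(2.3)),((.494,-.347,.34),down(y)),((.494,-.347,.245),down(y))])
E
```

```text
t 0.1 [0.2141 0.5869 0.2308] [-179.9    0.   160. ]
[-1.0, -0.66, -0.32] [-0.0, 0.0, 0.06] -> [0.285, 0.491, 0.263]
[-0.81, -0.4, -0.24] [-0.0, 0.0, 0.04] -> [0.339, 0.418, 0.287]
[-0.84, -0.33, -0.24] [-0.0, 0.0, 0.04] -> [0.393, 0.346, 0.311]
[-0.86, -0.26, -0.24] [-0.0, 0.0, 0.05] -> [0.446, 0.273, 0.335]
[-0.89, -0.17, -0.25] [-0.0, 0.0, 0.045] -> [0.5, 0.2, 0.36]
--
[-1.01, -0.92, 0.05] [-0.0, 0.0, 0.08] -> [0.498, 0.064, 0.355]
[-0.86, -0.56, 0.04] [-0.0, 0.0, 0.06] -> [0.497, -0.039, 0.351]
[-0.93, -0.44, 0.04] [-0.0, 0.0, 0.06] -> [0.496, -0.142, 0.347]
[-0.97, -0.32, 0.04] [-0.0, 0.0, 0.05] -> [0.495, -0.244, 0.344]
[-1.01, -0.22, 0.04] [-0.0, 0.0, 0.058] -> [0.494, -0.347, 0.34]
--
[0.01, -0.0, 0.95] [-0.0, 0.0, -0.0] -> [0.494, -0.347, 0.245]
--
```

>>> apply_moves(linear=[[-0.4, -0.26, -0.13], [-0.6, -0.4, -0.2], [-0.8, -0.52, -0.26], [-0.9, -0.6, -0.3], [-1, -0.66, -0.32]], delta_rot=[[0, 0, 0.02], [0, 0, 0.03], [0, 0, 0.04], [0, 0, 0.06], [0, 0, 0.06]], gripper=0.0, force=60)

```text
clock: 0.52
position: [0.2861, 0.4901, 0.2638]
tool_rot: [3.141, -0.0, 2.662]
force: [-0.5, 0.8, 0.6]
grip_width: 0.0428
finger_force: 0.0
```

>>> apply_moves(linear=[[-0.2, -0.1, -0.05], [-0.4, -0.2, -0.1], [-0.6, -0.3, -0.15], [-0.8, -0.4, -0.2], [-0.81, -0.4, -0.24]], delta_rot=[[0, 0, 0.01], [0, 0, 0.02], [0, 0, 0.03], [0, 0, 0.04], [0, 0, 0.04]])

```text
clock: 0.93
position: [0.3414, 0.4156, 0.2875]
tool_rot: [-3.141, 0.001, 2.578]
force: [0.1, -0.2, 0.3]
grip_width: 0.0431
finger_force: 0.0
```

>>> apply_moves(linear=[[-0.2, -0.08, -0.05], [-0.4, -0.16, -0.1], [-0.6, -0.24, -0.15], [-0.8, -0.31, -0.2], [-0.84, -0.33, -0.24]], delta_rot=[[0, 0, 0.01], [0, 0, 0.02], [0, 0, 0.03], [0, 0, 0.04], [0, 0, 0.04]])

```text
clock: 1.35
position: [0.3946, 0.3438, 0.3115]
tool_rot: [-3.141, 0.001, 2.496]
force: [-0.5, 0.1, -0.3]
grip_width: 0.0428
finger_force: 0.0
```

>>> apply_moves(linear=[[-0.2, -0.06, -0.05], [-0.4, -0.12, -0.1], [-0.6, -0.18, -0.15], [-0.8, -0.24, -0.2], [-0.86, -0.26, -0.24]], delta_rot=[[0, 0, 0.01], [0, 0, 0.02], [0, 0, 0.03], [0, 0, 0.04], [0, 0, 0.05]])

```text
clock: 1.77
position: [0.4474, 0.2718, 0.3355]
tool_rot: [-3.141, 0.001, 2.392]
force: [0.2, -0.6, -0.2]
grip_width: 0.0425
finger_force: 0.0
```

>>> apply_moves(linear=[[-0.2, -0.04, -0.05], [-0.4, -0.08, -0.1], [-0.6, -0.12, -0.15], [-0.8, -0.16, -0.2], [-0.89, -0.17, -0.25]], delta_rot=[[0, 0, 0.01], [0, 0, 0.02], [0, 0, 0.03], [0, 0, 0.04], [0, 0, 0.045]])

```text
clock: 2.18
position: [0.5006, 0.1994, 0.3604]
tool_rot: [-3.141, 0.0, 2.298]
force: [-0.6, 0.3, 0.1]
grip_width: 0.0431
finger_force: 0.0
```

>>> apply_moves(linear=[[-0.2, -0.18, 0.01], [-0.4, -0.36, 0.02], [-0.6, -0.54, 0.03], [-0.8, -0.72, 0.04], [-1, -0.92, 0.05]], delta_rot=[[0, 0, 0.02], [0, 0, 0.04], [0, 0, 0.06], [0, 0, 0.08], [0, 0, 0.08]])

```text
clock: 2.6
position: [0.4977, 0.065, 0.3551]
tool_rot: [-3.141, -0.0, 2.132]
force: [1.8, -0.4, -0.3]
grip_width: 0.0428
finger_force: 0.0
```

>>> apply_moves(linear=[[-0.2, -0.12, 0.01], [-0.4, -0.24, 0.02], [-0.6, -0.36, 0.03], [-0.8, -0.5, 0.04], [-0.86, -0.56, 0.04]], delta_rot=[[0, 0, 0.015], [0, 0, 0.03], [0, 0, 0.045], [0, 0, 0.06], [0, 0, 0.06]])

```text
clock: 3.02
position: [0.4961, -0.04, 0.3512]
tool_rot: [-3.141, 0.001, 2.003]
force: [-0.7, 0.4, -0.9]
grip_width: 0.0429
finger_force: 0.0
```

>>> apply_moves(linear=[[-0.2, -0.1, 0.01], [-0.4, -0.2, 0.02], [-0.6, -0.3, 0.03], [-0.8, -0.4, 0.04], [-0.93, -0.44, 0.04]], delta_rot=[[0, 0, 0.015], [0, 0, 0.03], [0, 0, 0.045], [0, 0, 0.06], [0, 0, 0.06]])

```text
clock: 3.43
position: [0.4954, -0.1418, 0.3472]
tool_rot: [-3.141, 0.0, 1.879]
force: [0.2, -0.3, 0.8]
grip_width: 0.0427
finger_force: 0.0
```

>>> apply_moves(linear=[[-0.2, -0.07, 0.01], [-0.4, -0.14, 0.02], [-0.6, -0.2, 0.03], [-0.8, -0.27, 0.04], [-0.97, -0.32, 0.04]], delta_rot=[[0, 0, 0.01], [0, 0, 0.02], [0, 0, 0.03], [0, 0, 0.04], [0, 0, 0.05]])

```text
clock: 3.85
position: [0.4951, -0.2431, 0.343]
tool_rot: [-3.141, -0.0, 1.777]
force: [-0.3, -0.1, -0.2]
grip_width: 0.0425
finger_force: 0.0
```

```bash
cat >> h.py <<'E'
import json
def log():
    o=monitor.observe();open('log.txt','a').write(json.dumps([list(map(float,o[k])) for k in('qpos','position','tool_rot')])+'\n')
    print(round(o['clock'],2),'q',np.round(o['qpos'],3),'p',o['position'].round(4),np.degrees(o['tool_rot']).round(1),'F',o['force'].round(1),round(o['grip_width'],4),round(o['finger_force'],1))
E
python3 - <<'E'
from h import *
log();y=1.655
plan([((.494,-.347,.30),down(y)),((.494,-.347,.211),down(y))])
E
```

```text
3.85 q [-0.063  0.337  0.555  1.667 -0.189  1.192  0.743] p [ 0.4951 -0.2431  0.343 ] [-180.    -0.   101.8] F [-0.3 -0.1 -0.2] 0.0425 0.0
t 3.85 [ 0.4951 -0.2431  0.343 ] [-180.    -0.   101.8]
[-1.02, -0.22, 0.43] [-0.0, -0.0, 0.058] -> [0.494, -0.347, 0.3]
--
[0.0, -0.0, 0.89] [-0.0, -0.0, 0.0] -> [0.494, -0.347, 0.211]
--
```

>>> apply_moves(linear=[[-0.2, -0.05, 0.08], [-0.4, -0.1, 0.16], [-0.6, -0.15, 0.25], [-0.8, -0.2, 0.34], [-1, -0.22, 0.43]], delta_rot=[[0, 0, 0.01], [0, 0, 0.02], [0, 0, 0.03], [0, 0, 0.05], [0, 0, 0.058]])

```text
clock: 4.27
position: [0.4942, -0.3452, 0.2996]
tool_rot: [-3.142, -0.001, 1.654]
force: [-0.1, 0.7, 0.6]
grip_width: 0.0431
finger_force: 0.0
```

>>> apply_moves(linear=[[0.02, 0, 0.2], [0.02, 0, 0.4], [0.02, 0, 0.6], [0.02, 0, 0.8], [0.02, 0, 0.89]], delta_rot=[[0, 0, 0], [0, 0, 0], [0, 0, 0], [0, 0, 0], [0, 0, 0]])

```text
clock: 4.68
position: [0.4937, -0.3415, 0.2087]
tool_rot: [-3.139, -0.002, 1.657]
force: [-0.4, 0.1, 0.3]
grip_width: 0.043
finger_force: 0.0
```

>>> apply_moves(linear=[[0, 0, 0], [0, 0, 0], [0, 0, 0], [0, 0, 0], [0, 0, 0]], delta_rot=[[0, 0, 0], [0, 0, 0], [0, 0, 0], [0, 0, 0], [0, 0, 0]], gripper=-1, force=60)

```text
clock: 5.1
position: [0.494, -0.3434, 0.2123]
tool_rot: [3.14, 0.0, 1.655]
force: [0.9, 3.7, 6.3]
grip_width: 0.0096
finger_force: 59.2
```

```bash
python3 - <<'E'
from h import *
log()
im,d=optics.grab_frame('side')
cv2.imwrite('pics/side1.png',cv2.resize(im[200:384,180:360,::-1],(587,600),interpolation=cv2.INTER_CUBIC))
E
```

```text
5.1 q [ 0.151  0.56   0.531  1.706 -0.335  0.965  0.892] p [ 0.494  -0.3434  0.2123] [179.9   0.   94.8] F [0.9 3.7 6.3] 0.0096 59.2
```

View pics/side1.png

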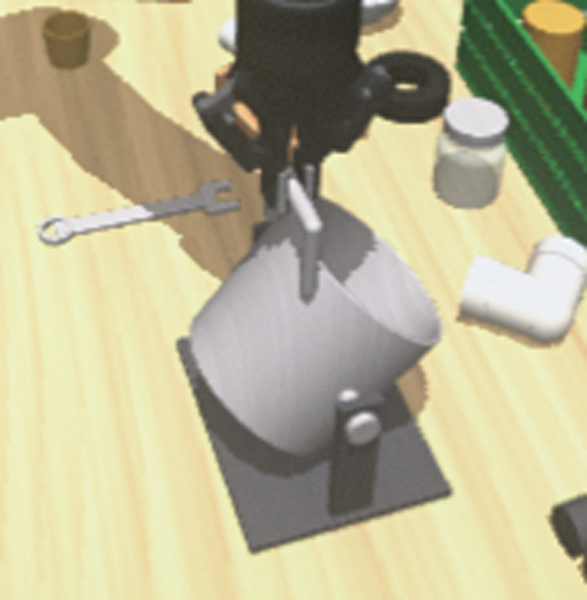

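The bar, at about (300,200) in the crop, is between the fingers and held. I'll swing it along the arc.

>>> apply_moves(linear=[[0, -0.05, 0.008], [0, -0.1, 0.018], [0, -0.145, 0.03], [0, -0.19, 0.045], [0, -0.238, 0.062]], delta_rot=[[0, 0, 0], [0, 0, 0], [0, 0, 0], [0, 0, 0], [0, 0, 0]])

```text
clock: 5.57
position: [0.4707, -0.3455, 0.2065]
tool_rot: [3.139, 0.001, 1.655]
force: [1.7, 2.3, 8.9]
grip_width: 0.0096
finger_force: 61.2
```

>>> apply_moves(linear=[[0, -0.044, 0.016], [0, -0.086, 0.033], [0, -0.127, 0.052], [0, -0.168, 0.074], [0, -0.207, 0.097]], delta_rot=[[0, 0, 0], [0, 0, 0], [0, 0, 0], [0, 0, 0], [0, 0, 0]])

```text
clock: 5.98
position: [0.4497, -0.3472, 0.1963]
tool_rot: [3.139, 0.0, 1.655]
force: [3.3, 5.1, 1.4]
grip_width: 0.0101
finger_force: 60.7
```

>>> apply_moves(linear=[[0, -0.039, 0.024], [0, -0.077, 0.049], [0, -0.115, 0.075], [0, -0.15, 0.103], [0, -0.187, 0.131]], delta_rot=[[0, 0, 0], [0, 0, 0], [0, 0, 0], [0, 0, 0], [0, 0, 0]])

```text
clock: 6.4
position: [0.43, -0.3489, 0.1823]
tool_rot: [3.142, 0.0, 1.655]
force: [3.0, 3.1, 1.8]
grip_width: 0.0094
finger_force: 62.1
```

>>> apply_moves(linear=[[0, -0.034, 0.029], [0, -0.066, 0.059], [0, -0.097, 0.09], [0, -0.127, 0.122], [0, -0.156, 0.155]], delta_rot=[[0, 0, 0], [0, 0, 0], [0, 0, 0], [0, 0, 0], [0, 0, 0]])

```text
clock: 6.82
position: [0.4149, -0.3504, 0.1667]
tool_rot: [3.141, 0.001, 1.654]
force: [3.7, 0.9, 5.4]
grip_width: 0.0099
finger_force: 63.1
```

```bash
python3 - <<'E'
from h import *
log()
A=[]
for n in('side','top'):
    im,d=optics.grab_frame(n);np.savez(n+'1.npz',im=im,d=d);A.append(cloud(n,d).reshape(-1,3))
ex=np.array([.9965,.084]);ey=np.array([-.084,.9965]);h=np.array([.5155,-.347])
for P in A:
    r=P[:,:2]-h;s=r@ex;t=r@ey
    # rim plane: highest points per side, avoiding bar
    for nm,m in dict(far=(s>.055)&(s<.085)&(abs(t)<.02),left=(abs(s)<.02)&(t>.05)&(t<.08),right=(abs(s)<.02)&(t<-.05)&(t>-.08),near=(s<-.055)&(s>-.078)&(abs(t)>.015)&(abs(t)<.035)).items():
        q=P[m&(P[:,2]<.2)&(P[:,2]>.05),2];print(nm,len(q),np.percentile(q,[90,97]).round(4) if len(q) else '')
    m=(P[:,2]>.150)&(P[:,2]<.167)&(np.hypot(s,t)<.085)&(np.hypot(s,t)>.05)
    q=P[m]
    if len(q)>30:
        B=np.c_[s[m],t[m],np.ones(m.sum())];k=np.linalg.lstsq(B,q[:,2],rcond=None)[0];print('rimplane',len(q),k)
cv2.imwrite('pics/side2.png',cv2.resize(np.load('side1.npz')['im'][200:384,180:360,::-1],(587,600),interpolation=cv2.INTER_CUBIC))
E
```

```text
6.82 q [ 0.224  0.528  0.512  1.9   -0.351  0.801  1.009] p [ 0.4149 -0.3504  0.1667] [180.    0.   94.8] F [3.7 0.9 5.4] 0.0099 63.1
far 240 [0.1583 0.1611]
left 564 [0.1545 0.1608]
right 418 [0.158  0.1611]
near 228 [0.161 0.162]
rimplane 704 [-0.00376454 -0.0010081   0.15729789]
far 127 [0.1594 0.1611]
left 213 [0.1585 0.1607]
right 407 [0.1558 0.1595]
near 90 [0.1599 0.163 ]
rimplane 439 [1.32604690e-05 6.03848126e-03 1.57512260e-01]
```

View pics/side2.png

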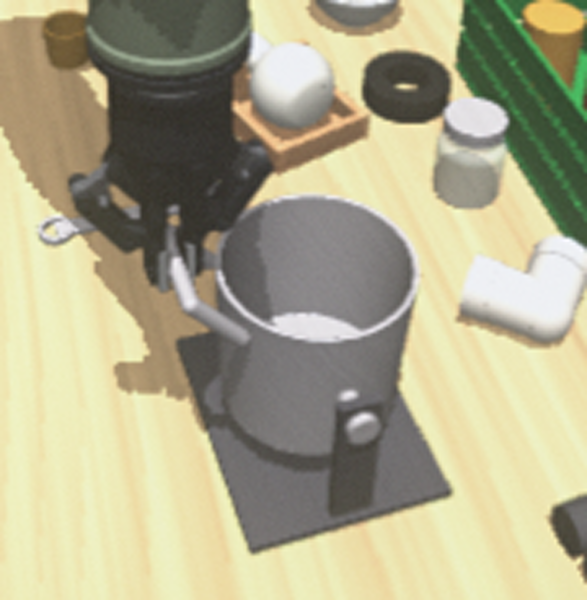

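The pail is upright: the rim is level at z≈0.161 in both views, and in the crop it is centred at about (318,265). Next I release the bar and lift.

>>> apply_moves(linear=[[0, 0, 0], [0, 0, 0], [0, 0, 0], [0, 0, 0], [0, 0, 0]], delta_rot=[[0, 0, 0], [0, 0, 0], [0, 0, 0], [0, 0, 0], [0, 0, 0]], gripper=-0.2)

```text
clock: 7.33
position: [0.4146, -0.3501, 0.1668]
tool_rot: [-3.141, -0.0, 1.655]
force: [-0.2, -0.2, 0.8]
grip_width: 0.0343
finger_force: 0.0
```

>>> apply_moves(linear=[[0, 0, -0.2], [0, 0, -0.4], [0, 0, -0.6], [0, 0, -0.8], [0, 0, -1]], delta_rot=[[0, 0, 0], [0, 0, 0], [0, 0, 0], [0, 0, 0], [0, 0, 0]])

```text
clock: 7.75
position: [0.4145, -0.3501, 0.2678]
tool_rot: [-3.141, -0.0, 1.654]
force: [0.0, 0.2, 0.6]
grip_width: 0.0342
finger_force: 0.0
```

```bash
python3 - <<'E'
from h import *
from scipy.optimize import least_squares
log()
A=[]
for n in('side','top'):
    im,d=optics.grab_frame(n);np.savez(n+'2.npz',im=im,d=d);A.append(cloud(n,d).reshape(-1,3))
h=np.array([.5155,-.347])
for P in A:
    r=np.linalg.norm(P[:,:2]-h,axis=1);q=P[(r<.085)&(r>.05)&(P[:,2]>.154)&(P[:,2]<.168)]
    f=least_squares(lambda x:np.linalg.norm(q[:,:2]-x[:2],axis=1)-.068,h,loss='soft_l1',f_scale=.002)
    B=np.c_[q[:,:2]-h,np.ones(len(q))];print('rim',len(q),f.x,np.abs(f.fun).mean(),np.linalg.lstsq(B,q[:,2],rcond=None)[0])
# kin fit
L=[json.loads(l) for l in open('log.txt')]
L.append([[-1.29123396,.52201455,-.03629673,1.60000242,.02121796,1.02113999,-.11281611],[.21410958,.58680937,.23072776],[-3.1404193,.000116,2.79178697]])
import itertools
def fk(q,x,s):
    a=R.identity();p=np.zeros(3)
    ax=['z','y','z','y','z','y','z'];off=[[0,0,x[0]],[0,0,0],[0,0,x[1]],[x[4],0,0],[-x[4],0,x[2]],[0,0,0],[x[5],0,x[3]]]
    # joints: rotate then translate along link
    T=[[0,0,x[0]],None,[0,0,x[1]],[x[4],0,0],[x[5],0,x[2]],[x[6],0,0],[0,0,x[3]]]
    p=np.array([0,0,x[0]])
    for i in range(7):
        a=a*R.from_euler(ax[i],s[i]*q[i]+(x[7] if i==0 else x[8] if i==6 else 0))
        if i==2:p=p+a.apply([0,0,x[1]])
        if i==3:p=p+a.apply([x[4],0,0])
        if i==4:p=p+a.apply([x[5],0,x[2]])
        if i==5:p=p+a.apply([x[6],0,0])
        if i==6:p=p+a.apply([0,0,x[3]])
    return p,a
best=[]
for s in itertools.product([1,-1],repeat=4):
    s7=[s[0],1,s[1],1,s[2],1,s[3]]
    def res(x):
        o=[]
        for q,p,e in L:
            P,a=fk(q,x,s7);o+=list(P-p)+list(.3*(R.from_euler('xyz',e).inv()*a).as_rotvec())
        return np.array(o)
    for o1 in(0,1.57,3.14,-1.57):
        for o7 in (0,1.57,3.14,-1.57):
            f=least_squares(res,[.3,.4,.4,.3,0,0,0,o1,o7],max_nfev=25);best.append((f.cost,s7,f.x))
best.sort(key=lambda b:b[0])
for b in best[:3]:print(b[0],b[1],b[2].round(3))
E
```

```text
7.75 q [ 0.159  0.401  0.587  1.797 -0.257  1.02   0.929] p [ 0.4145 -0.3501  0.2678] [-180.    -0.    94.8] F [0.  0.2 0.6] 0.0342 0.0
rim 550 [ 0.51343295 -0.34836973] 0.0018278829963612108 [-0.00237094  0.00118563  0.15926859]
rim 441 [ 0.5143134  -0.34599639] 0.002323508813954105 [-0.00476405  0.00456139  0.15901645]
4.6832416976405825e-05 [-1, 1, -1, 1, -1, 1, -1] [ 2.637e+00  5.240e-01  4.170e-01  2.625e+00  2.000e-03  1.000e-02
 -1.800e-02 -9.500e-02  1.476e+00]
4.683241697641651e-05 [-1, 1, -1, 1, -1, 1, -1] [ 2.637e+00  5.240e-01  4.170e-01  2.625e+00  2.000e-03  1.000e-02
 -1.800e-02 -9.500e-02  1.476e+00]
4.683241697642988e-05 [-1, 1, -1, 1, -1, 1, -1] [ 2.637e+00  5.240e-01  4.170e-01  2.625e+00  2.000e-03  1.000e-02
 -1.800e-02 -9.500e-02  1.476e+00]
```

```bash
cat > kin.py <<'E'
from h import *
from scipy.optimize import least_squares
S=[-1,1,-1,1,-1,1,-1]
LO=np.array([-2.91,-.3,-1.5,.17,-1.26,.16,-2.52]);HI=np.array([2.91,2.13,1.42,2.43,4.41,1.93,2.52])
def fk(q,x):
    a=R.identity();p=np.array([0,0,x[0]])
    for i in range(7):
        a=a*R.from_euler('zyzyzyz'[i],S[i]*q[i]+(np.pi/2 if i==6 else 0))
        if i in(2,4,6):p=p+a.apply([0,0,x[(i)//2]])
    return p,a
L=[json.loads(l) for l in open('log.txt')]
def fit():
    def res(x):
        o=[]
        for q,p,e in L:
            P,a=fk(q,x);o+=list(P-p)+list(.3*(R.from_euler('xyz',e).inv()*a).as_rotvec())+[1e-4*(x[3]-.35)]
        return np.array(o)
    f=least_squares(res,[.35,.45,.4,.35]);return f.x,np.abs(f.fun).max()
def ik(q0,p,r,x):
    f=least_squares(lambda q:np.r_[(fk(q,x)[0]-p)*10,(r.inv()*fk(q,x)[1]).as_rotvec()*3,.01*(q-q0)],np.clip(q0,LO+.01,HI-.01),bounds=(LO,HI))
    P,a=fk(f.x,x);return f.x,np.linalg.norm(P-p),np.linalg.norm((r.inv()*a).as_rotvec())
E
cat > try.py <<'E'
from kin import *
x,e=fit();print(x.round(4),e)
q0=np.array(L[-1][0])
def cands(d_deg,th,pad,ball,up_az,flip):
    d=np.array([np.cos(np.radians(d_deg)),np.sin(np.radians(d_deg)),0]);u=np.array([0,0,1.]);c,s=np.cos(th),np.sin(th)
    z=-u*c-d*s; y=np.cross(u,d)*flip; r1=R.from_matrix(np.c_[np.cross(y,z),y,z])
    g1=ball+.080*d; p1=g1+.019*z
    h=np.array([np.cos(up_az),np.sin(up_az),0])     # horizontal approach dir on pad; globe: d->u, -u -> h
    z2=h*c-u*s; y2=np.cross(u,d)*0+np.cross(-h,u)*flip  # u_old->-h, d->u
    r2=R.from_matrix(np.c_[np.cross(y2,z2),y2,z2]); g2=pad+np.array([0,0,.115]);p2=g2+.019*z2
    return p1,r1,p2,r2
if __name__=='__main__':
    pad=np.array([.49,.309,.012]);ball=np.array([.593,-.005,.048])
    for th in(.35,.6,.85):
        for flip in(1,-1):
            for az in(-1.0,-.5,0,.55,1.1,1.9):
                p1,r1,p2,r2=cands(109,th,pad,ball,az,flip)
                qa,ea,fa=ik(q0,p1,r1,x)
                path=[];q=qa;ok=ea+fa
                key=[r1,r2];rv=(r1.inv()*r2).as_rotvec()
                for k in np.linspace(.1,1,10):
                    pm=p1*(1-k)+p2*k+[0,0,.15*np.sin(np.pi*k)]
                    qn,e1,f1=ik(q,pm,r1*R.from_rotvec(rv*k),x);ok=max(ok,e1+f1);path.append(abs(qn-q).max());q=qn
                print(th,flip,az,'err',round(ea+fa,3),round(ok,3),'ang',round(np.degrees(np.linalg.norm(rv))),'maxstep',round(max(path),2),'marg',np.minimum(qa-LO,HI-qa).min().round(2),np.minimum(q-LO,HI-q).min().round(2),q.round(2))
E
python3 try.py
```

```text
[24.4342  0.3155  0.5203 24.188 ] 0.014275648819521647
0.35 1 -1.0 err 0.329 1.2 ang 170 maxstep 0.47 marg 0.0 0.0 [ 2.91  1.45  1.13  1.23 -1.26  1.23 -1.63]
0.35 1 -0.5 err 0.329 1.183 ang 150 maxstep 0.55 marg 0.0 0.0 [ 2.91  1.6   1.17  0.74 -1.26  1.33 -1.59]
0.35 1 0 err 0.329 1.171 ang 132 maxstep 0.63 marg 0.0 0.0 [ 2.91  1.72  1.23  0.24 -1.26  1.4  -1.57]
0.35 1 0.55 err 0.329 1.167 ang 113 maxstep 0.74 marg 0.0 0.0 [ 2.49  1.73  1.19  0.17 -1.22  1.41 -1.51]
0.35 1 1.1 err 0.329 1.17 ang 99 maxstep 1.26 marg 0.0 0.0 [ 1.93  1.73  1.18  0.17 -1.22  1.41 -1.52]
0.35 1 1.9 err 0.329 1.185 ang 90 maxstep 3.99 marg 0.0 0.0 [ 1.13  1.71  1.14  0.17 -1.19  1.4  -1.54]
0.35 -1 -1.0 err 0.314 1.224 ang 170 maxstep 0.69 marg 0.0 0.0 [-2.02  0.97  1.2   2.26 -1.26  0.93 -2.52]
0.35 -1 -0.5 err 0.314 1.212 ang 150 maxstep 0.99 marg 0.0 0.0 [-2.52  0.98  1.2   2.26 -1.26  0.93 -2.52]
0.35 -1 0 err 0.314 1.204 ang 132 maxstep 0.99 marg 0.0 0.0 [-2.91  1.04  1.17  2.16 -1.26  0.97 -2.52]
0.35 -1 0.55 err 0.314 1.203 ang 113 maxstep 0.95 marg 0.0 0.0 [-2.91  1.1   0.99  1.71 -1.06  1.   -
[... 2026 characters left out ...]
step 3.0 marg 0.0 0.0 [ 1.13  1.69  0.83  0.17 -0.88  1.38 -1.56]
0.85 -1 -1.0 err 0.815 0.815 ang 170 maxstep 1.02 marg 0.0 0.0 [-1.99  0.95  1.18  2.26 -1.26  0.91 -2.52]
0.85 -1 -0.5 err 0.815 0.815 ang 150 maxstep 0.57 marg 0.0 0.0 [-2.5   0.96  1.18  2.27 -1.26  0.9  -2.52]
0.85 -1 0 err 0.815 0.815 ang 132 maxstep 1.01 marg 0.0 0.0 [-2.91  1.02  1.15  2.18 -1.26  0.94 -2.52]
0.85 -1 0.55 err 0.815 0.815 ang 113 maxstep 1.03 marg 0.0 0.0 [-2.91  1.02  0.95  1.79 -1.01  0.94 -2.52]
0.85 -1 1.1 err 0.815 0.815 ang 99 maxstep 1.04 marg 0.0 0.0 [-2.91  0.26  0.65  2.43 -0.26  0.53 -2.52]
0.85 -1 1.9 err 0.815 0.815 ang 90 maxstep 2.55 marg 0.0 0.0 [ 1.18  1.66  0.25  0.17 -0.28  1.36  1.55]
```

```bash
python3 - <<'E'
from try import *
E
mv try.py cand.py; python3 - <<'E'
from cand import *
p1,r1,p2,r2=cands(109,.6,np.array([.49,.309,.012]),np.array([.593,-.005,.048]),.55,-1)
print(p1)
plan([((.5,-.12,.33),down(1.8)),(p1+[0,0.03,.25],r1)])
E
```

```text
[24.4342  0.3155  0.5203 24.188 ] 0.014275648819521647
[0.57044731 0.06049777 0.03231862]
t 7.85 [ 0.4155 -0.351   0.2694] [1.798e+02 1.000e-01 9.480e+01]
[0.74, 0.35, -0.2] [0.0, 0.0, -0.02] -> [0.444, -0.274, 0.289]
[0.73, 0.37, -0.2] [0.0, 0.0, -0.02] -> [0.472, -0.197, 0.309]
[0.71, 0.41, -0.21] [0.001, 0.001, -0.03] -> [0.5, -0.12, 0.33]
--
[0.95, 0.58, 0.24] [-0.01, -0.14, -0.02] -> [0.535, -0.015, 0.306]
[0.95, 0.62, -0.03] [-0.005, -0.146, -0.028] -> [0.57, 0.091, 0.283]
--  File "<stdin>", line 1
    from try import *
         ^^^
SyntaxError: invalid syntax
```

>>> apply_moves(linear=[[0.2, 0.1, -0.05], [0.4, 0.2, -0.1], [0.6, 0.3, -0.15], [0.74, 0.35, -0.2], [0.74, 0.35, -0.2]], delta_rot=[[0, 0, 0], [0, 0, -0.01], [0, 0, -0.02], [0, 0, -0.02], [0, 0, -0.02]], gripper=0.3)

```text
clock: 8.27
position: [0.4447, -0.2707, 0.2869]
tool_rot: [3.141, -0.001, 1.7]
force: [0.2, -0.0, 0.3]
grip_width: 0.0558
finger_force: 0.0
```

>>> apply_moves(linear=[[0.2, 0.1, -0.05], [0.4, 0.2, -0.1], [0.6, 0.3, -0.15], [0.73, 0.37, -0.2], [0.73, 0.37, -0.2]], delta_rot=[[0, 0, 0], [0, 0, -0.01], [0, 0, -0.02], [0, 0, -0.02], [0, 0, -0.02]])

```text
clock: 8.68
position: [0.4722, -0.194, 0.3069]
tool_rot: [3.141, -0.001, 1.742]
force: [0.5, 0.3, 0.0]
grip_width: 0.0555
finger_force: 0.0
```

>>> apply_moves(linear=[[0.2, 0.1, -0.05], [0.4, 0.2, -0.1], [0.6, 0.3, -0.15], [0.71, 0.41, -0.21], [0.71, 0.41, -0.21]], delta_rot=[[0, 0, 0], [0, 0, -0.01], [0, 0, -0.02], [0, 0, -0.03], [0, 0, -0.03]])

```text
clock: 9.1
position: [0.5014, -0.1175, 0.3282]
tool_rot: [3.141, -0.0, 1.806]
force: [0.3, 0.3, -0.6]
grip_width: 0.0553
finger_force: 0.0
```

```bash
python3 -c "from h import *;log()"
```

```text
9.1 q [-0.288  0.271  0.509  1.778 -0.145  1.129  0.503] p [ 0.5014 -0.1175  0.3282] [179.9  -0.  103.5] F [ 0.3  0.3 -0.6] 0.0553 0.0
```

>>> apply_moves(linear=[[0.2, 0.1, 0.05], [0.4, 0.2, 0.1], [0.6, 0.35, 0.15], [0.8, 0.5, 0.2], [0.95, 0.58, 0.24]], delta_rot=[[0, -0.03, 0], [0, -0.06, -0.01], [0, -0.09, -0.01], [-0.01, -0.12, -0.02], [-0.01, -0.14, -0.02]])

```text
clock: 9.52
position: [0.5352, -0.0124, 0.3032]
tool_rot: [3.125, 0.297, 1.844]
force: [0.4, 0.3, -0.3]
grip_width: 0.0551
finger_force: 0.0
```

```bash
python3 -c "from h import *;log()"
```

```text
9.52 q [-0.664  0.302  0.501  1.846  0.18   0.993 -0.006] p [ 0.5352 -0.0124  0.3032] [179.1  17.  105.6] F [ 0.4  0.3 -0.3] 0.0551 0.0
```

>>> apply_moves(linear=[[0.2, 0.12, 0], [0.4, 0.25, 0], [0.6, 0.4, 0], [0.8, 0.5, -0.02], [0.95, 0.62, -0.03]], delta_rot=[[0, -0.03, 0], [0, -0.06, -0.01], [0, -0.09, -0.02], [0, -0.12, -0.03], [0, -0.146, -0.03]])

```text
clock: 9.93
position: [0.5698, 0.0925, 0.2794]
tool_rot: [-3.125, 0.603, 1.913]
force: [0.2, 0.4, 0.9]
grip_width: 0.0555
finger_force: 0.0
```

```bash
python3 -c "from h import *;log()"
```

```text
9.93 q [-0.95   0.51   0.522  1.756  0.399  1.073 -0.352] p [0.5698 0.0925 0.2794] [-179.    34.5  109.6] F [0.2 0.4 0.9] 0.0555 0.0
```

```bash
cat > kin.py <<'E'
from h import *
from scipy.optimize import least_squares
S=[-1,1,-1,1,-1,1,-1]
LO=np.array([-2.91,-.3,-1.5,.17,-1.26,.16,-2.52]);HI=np.array([2.91,2.13,1.42,2.43,4.41,1.93,2.52])
def fk(q,x):
    a=R.identity();p=np.array([0,0,x[0]])
    for i in range(7):
        a=a*R.from_euler('zyzyzyz'[i],S[i]*q[i]+(np.pi/2 if i==6 else 0))
        if i in(2,4,6):p=p+a.apply([x[2+i],x[3+i],x[i//2]])
        if i==1:p=p+a.apply([0,x[10],0])
        if i==3:p=p+a.apply([x[11],x[12],0])
        if i==5:p=p+a.apply([x[13],x[14],0])
    return p,a
L=[json.loads(l) for l in open('log.txt')]
L.append([[-1.29123396,.52201455,-.03629673,1.60000242,.02121796,1.02113999,-.11281611],[.21410958,.58680937,.23072776],[-3.1404193,.000116,2.79178697]])
def fit():
    def res(x):
        o=[]
        for q,p,e in L:
            P,a=fk(q,x);o+=list(P-p)
        return np.r_[o,.003*(x-np.r_[.35,.45,.4,.35,np.zeros(11)])]
    f=least_squares(res,np.r_[.35,.45,.4,.35,np.zeros(11)]);
    ra=[np.linalg.norm((R.from_euler('xyz',e).inv()*fk(q,f.x)[1]).as_rotvec()) for q,p,e in L]
    return f.x,np.abs(f.fun[:3*len(L)]).max(),np.round(ra,3)
def ik(q0,p,r,x):
    f=least_squares(lambda q:np.r_[(fk(q,x)[0]-p)*10,(r.inv()*fk(q,x)[1]).as_rotvec()*3,.01*(q-q0)],np.clip(q0,LO+.01,HI-.01),bounds=(LO,HI))
    P,a=fk(f.x,x);return f.x,np.linalg.norm(P-p),np.linalg.norm((r.inv()*a).as_rotvec())
E
python3 - <<'E'
from kin import *
x,e,ra=fit();print(x.round(3),e,ra)
E
```

```text
[ 0.32   0.53   0.421  0.328  0.    -0.019  0.    -0.    -0.     0.
 -0.021 -0.    -0.019 -0.    -0.   ] 2.1873278088779813e-06 [0. 0. 0. 0. 0. 0. 0. 0.]
```

```bash
sed -i 's/^x,e=fit.*/x,e,_=fit()/; s/^q0=.*/q0=monitor.observe()["qpos"]/' cand.py; sed -i 's/for flip in(1,-1)/for flip in(-1,)/; s/(-1.0,-.5,0,.55,1.1,1.9)/(-1.2,-.8,-.4,0,.4,.8,1.2,1.6,1.9)/' cand.py; python3 cand.py
```

```text
0.35 -1 -1.2 err 0.0 0.525 ang 178 maxstep 0.38 marg 0.35 0.0 [-1.78  1.63  1.42  1.98 -0.87  0.78 -2.52]
0.35 -1 -0.8 err 0.0 0.224 ang 162 maxstep 0.54 marg 0.35 0.0 [-1.9   1.72  1.42  2.04 -0.93  0.6  -2.52]
0.35 -1 -0.4 err 0.0 0.171 ang 147 maxstep 1.51 marg 0.35 0.02 [-2.    1.78  1.4   2.14 -1.23  0.39 -2.23]
0.35 -1 0 err 0.0 0.371 ang 132 maxstep 1.75 marg 0.35 0.0 [-2.04  1.66  1.27  2.17 -1.26  0.16 -2.06]
0.35 -1 0.4 err 0.0 0.614 ang 118 maxstep 1.29 marg 0.35 0.0 [-2.08  1.58  1.28  2.16 -1.26  0.16 -1.87]
0.35 -1 0.8 err 0.0 0.552 ang 106 maxstep 0.51 marg 0.35 0.0 [ 0.75  1.28 -1.16  2.08 -1.26  0.16  1.04]
0.35 -1 1.2 err 0.0 0.213 ang 97 maxstep 0.49 marg 0.35 0.0 [ 0.7   1.31 -1.16  2.1  -1.26  0.16  1.18]
0.35 -1 1.6 err 0.0 0.0 ang 91 maxstep 0.23 marg 0.35 0.0 [ 0.4   1.05 -0.76  2.02 -1.26  0.61  1.19]
0.35 -1 1.9 err 0.0 0.0 ang 90 maxstep 0.17 marg 0.35 0.31 [ 0.21  1.02 -0.54  1.8  -0.95  0.96  0.96]
0.6 -1 -1.2 err 0.0 0.406 ang 178 maxstep 0.29 marg 0.39 0.0 [-1.69  1.49  1.42  1.93 -0.91  0.88 -2.52]
0.6 -1 -0.8 err 0.0 0.107 ang 162 maxstep 0.35 marg 0.
[... 1007 characters left out ...]
g 147 maxstep 0.21 marg 0.48 0.09 [-1.72  1.04  1.07  2.11 -0.6   0.25 -2.43]
0.85 -1 0 err 0.0 0.128 ang 132 maxstep 1.07 marg 0.48 0.0 [-1.67  0.91  1.03  2.18 -1.26  0.16 -1.37]
0.85 -1 0.4 err 0.0 0.266 ang 118 maxstep 0.76 marg 0.48 0.0 [-1.36  0.61  0.75  2.16 -1.26  0.16 -0.77]
0.85 -1 0.8 err 0.0 0.252 ang 106 maxstep 0.81 marg 0.48 0.0 [-0.41  0.49 -0.15  2.13 -1.26  0.16 -0.05]
0.85 -1 1.2 err 0.0 0.093 ang 97 maxstep 0.47 marg 0.48 0.0 [ 0.12  0.66 -0.66  2.12 -1.26  0.16  0.53]
0.85 -1 1.6 err 0.0 0.0 ang 91 maxstep 0.28 marg 0.48 0.17 [-0.03  0.68 -0.4   2.03 -1.09  0.5   0.7 ]
0.85 -1 1.9 err 0.0 0.0 ang 90 maxstep 0.21 marg 0.48 0.41 [-0.13  0.73 -0.26  1.87 -0.85  0.77  0.7 ]
```

```bash
python3 - <<'E'
from h import *
b=np.array([.593,-.005,.048])
for n in('top','side'):
    im=np.load(n+'0.npz')['im'];hsv=cv2.cvtColor(im,cv2.COLOR_RGB2HSV);m=((hsv[...,1]<70)&(hsv[...,2]>110)).astype(np.uint8)
    P=cloud(n,np.load(n+'0.npz')['d'])
    k=(np.linalg.norm(P[...,:2]-b[:2],axis=-1)<.13)&(P[...,2]>.03);m=m&k
    for ang in(105,107,109,111,113):
        a=np.radians(ang);d=np.array([np.cos(a),np.sin(a),0]);o=[]
        for l in(.06,.07,.08,.09,.1):
            c,c2=proj(n,[b+l*d,b+(l+.005)*d]);t=c2-c;t/=np.linalg.norm(t);pr=np.array([-t[1],t[0]])
            hits=[s for s in np.arange(-20,20,.25) if m[tuple(np.round(c+s*pr).astype(int)[::-1])]]
            o.append((round(np.mean(hits),1),round(np.ptp(hits),1)) if hits else None)
        print(n,ang,o)
E
```

```text
top 105 [(np.float64(-0.2), np.float64(27.8)), (np.float64(-2.2), np.float64(12.0)), (np.float64(-3.2), np.float64(12.0)), (np.float64(-3.4), np.float64(12.2)), (np.float64(-4.0), np.float64(13.0))]
top 107 [(np.float64(-1.1), np.float64(11.8)), (np.float64(-1.4), np.float64(12.2)), (np.float64(-2.4), np.float64(12.2)), (np.float64(-2.1), np.float64(12.2)), (np.float64(-2.6), np.float64(13.2))]
top 109 [(np.float64(0.0), np.float64(11.5)), (np.float64(-0.4), np.float64(12.2)), (np.float64(-0.8), np.float64(11.5)), (np.float64(-1.0), np.float64(12.5)), (np.float64(-1.1), np.float64(12.8))]
top 111 [(np.float64(0.8), np.float64(11.5)), (np.float64(0.5), np.float64(12.5)), (np.float64(0.4), np.float64(11.2)), (np.float64(0.3), np.float64(12.5)), (np.float64(0.5), np.float64(12.5))]
top 113 [(np.float64(1.5), np.float64(11.5)), (np.float64(1.6), np.float64(12.2)), (np.float64(1.5), np.float64(11.5)), (np.float64(1.5), np.float64(12.8)), (np.float64(1.9), np.float64(12.8))]
side 105 [(np.float64(-1.0), np.float64(10.0)), (np.float64(-0.8), np.float64(9.5)), (np.float64(-1.2), np.float64(1
[... 162 characters left out ...]
8)), (np.float64(-0.8), np.float64(10.0)), (np.float64(-0.6), np.float64(10.8)), (np.float64(-1.2), np.float64(11.0))]
side 109 [(np.float64(0.1), np.float64(10.2)), (np.float64(0.1), np.float64(9.2)), (np.float64(0.2), np.float64(10.5)), (np.float64(0.0), np.float64(10.0)), (np.float64(-0.1), np.float64(11.2))]
side 111 [(np.float64(0.6), np.float64(9.8)), (np.float64(0.9), np.float64(9.8)), (np.float64(0.6), np.float64(10.2)), (np.float64(1.2), np.float64(10.5)), (np.float64(0.5), np.float64(10.5))]
side 113 [(np.float64(1.0), np.float64(9.5)), (np.float64(1.5), np.float64(10.0)), (np.float64(1.2), np.float64(11.0)), (np.float64(1.5), np.float64(10.0)), (np.float64(1.6), np.float64(11.2))]
```

```bash
cat > tgt.py <<'E'
from h import *
def tgt(dd=109.7,th=.6,ax=.083,ball=(.593,-.005,.048),pad=(.49,.309,.012),az=np.radians(109.7)):
    d=np.array([np.cos(np.radians(dd)),np.sin(np.radians(dd)),0]);u=np.array([0,0,1.]);c,s=np.cos(th),np.sin(th)
    z=-u*c-d*s;y=-np.cross(u,d);r1=R.from_matrix(np.c_[np.cross(y,z),y,z]);p1=np.array(ball)+ax*d+.019*z
    h=np.array([np.cos(az),np.sin(az),0]);z2=h*c-u*s;y2=np.cross(h,u);r2=R.from_matrix(np.c_[np.cross(y2,z2),y2,z2])
    p2=np.array(pad)+(.035+ax)*u+.019*z2
    return p1,r1,z,p2,r2,z2
E
python3 - <<'E'
from tgt import *
p1,r1,z,p2,r2,z2=tgt();print(p1,p2)
plan([(p1-.12*z,r1),(p1-.03*z,r1),(p1,r1)])
E
```

```text
[0.56863752 0.06304176 0.03231862] [0.48471388 0.32376355 0.11927179]
t 9.93 [0.5698 0.0925 0.2794] [-179.    34.5  109.6]
[0.59, -0.05, 0.5] [-0.0, 0.0, -0.0] -> [0.557, 0.11, 0.205]
[0.58, -0.04, 0.49] [-0.008, 0.001, -0.0] -> [0.546, 0.127, 0.132]
--
[0.0, -0.0, 0.9] [-0.0, 0.0, -0.0] -> [0.563, 0.079, 0.057]
--
[0.0, -0.0, 0.3] [-0.0, 0.0, -0.0] -> [0.569, 0.063, 0.033]
--
```

>>> apply_moves(linear=[[0.2, -0.02, 0.16], [0.4, -0.03, 0.33], [0.6, -0.05, 0.5], [0.8, -0.06, 0.66], [0.9, -0.07, 0.76]], delta_rot=[[0, 0, 0], [0, 0, 0], [-0.008, 0, 0], [-0.008, 0, 0], [-0.008, 0, 0]], gripper=0.4)

```text
clock: 10.35
position: [0.5506, 0.118, 0.1641]
tool_rot: [-3.14, 0.6, 1.913]
force: [-0.7, 0.1, -0.1]
grip_width: 0.0601
finger_force: 0.0
```

>>> apply_moves(linear=[[0.14, -0.02, 0.12], [0.27, -0.02, 0.23], [0.27, -0.02, 0.5], [0.27, -0.02, 0.7], [0.27, -0.02, 0.9]], delta_rot=[[0, 0, 0], [0, 0, 0], [0, 0, 0], [0, 0, 0], [0, 0, 0]])

```text
clock: 10.77
position: [0.5598, 0.0894, 0.0763]
tool_rot: [3.141, 0.6, 1.91]
force: [0.3, -0.3, 0.5]
grip_width: 0.0592
finger_force: 0.0
```

```bash
python3 - <<'E'
from tgt import *
log()
p1,r1,z,p2,r2,z2=tgt()
plan([(p1,r1)])
im,d=optics.grab_frame('side')
cv2.imwrite('pics/side3.png',cv2.resize(im[150:290,180:340,::-1],(686,600),interpolation=cv2.INTER_CUBIC))
E
```

```text
10.77 q [-0.924  0.808  0.482  1.916  0.406  0.655 -0.559] p [0.5598 0.0894 0.0763] [179.9  34.4 109.4] F [ 0.3 -0.3  0.5] 0.0592 0.0
t 10.77 [0.5598 0.0894 0.0763] [179.9  34.4 109.4]
[0.02, -0.0, 0.52] [-0.001, 0.0, -0.002] -> [0.569, 0.063, 0.032]
--
```

View pics/side3.png

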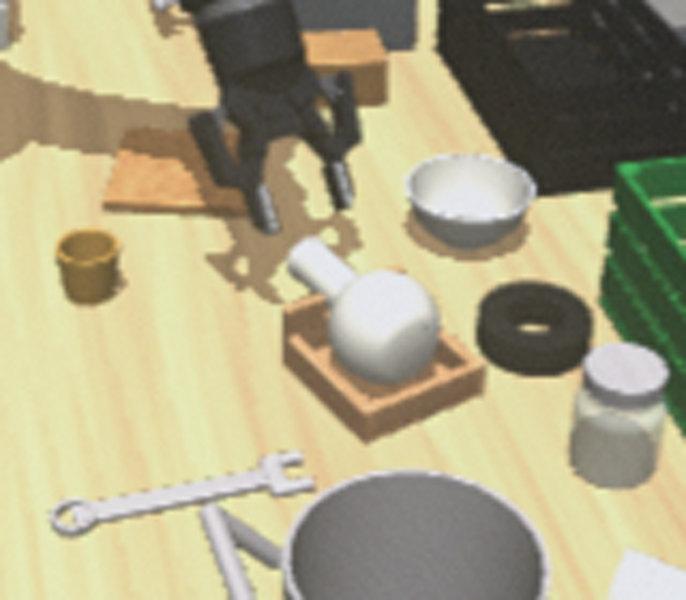

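The fingertips at (265,225) and (345,205) straddle the neck end at (310,260). I'll close in, grip and lift.

>>> apply_moves(linear=[[0.02, 0, 0.12], [0.02, 0, 0.24], [0.02, 0, 0.36], [0.02, 0, 0.47], [0.02, 0, 0.52]], delta_rot=[[0, 0, 0], [0, 0, 0], [0, 0, 0], [0, 0, 0], [0, 0, 0]])

```text
clock: 11.23
position: [0.5684, 0.0637, 0.032]
tool_rot: [3.141, 0.6, 1.91]
force: [-0.7, -0.2, -0.3]
grip_width: 0.0595
finger_force: 0.0
```

>>> apply_moves(linear=[[0, 0, 0], [0, 0, 0], [0, 0, 0], [0, 0, 0], [0, 0, 0]], delta_rot=[[0, 0, 0], [0, 0, 0], [0, 0, 0], [0, 0, 0], [0, 0, 0]], gripper=-1, force=70)

```text
clock: 11.65
position: [0.5685, 0.0652, 0.0334]
tool_rot: [3.139, 0.599, 1.91]
force: [-0.2, -0.0, -0.2]
grip_width: 0.0328
finger_force: 65.2
```

```bash
python3 - <<'E'
from tgt import *
log()
p1,r1,z,p2,r2,z2=tgt()
o=monitor.observe();p=o['position'];up=np.array([0,0,1.])
plan([(p+.15*up,r1),((p2+p)/2+[0,0,.19-(p2+p)[2]/2+.05],r1*R.from_rotvec((r1.inv()*r2).as_rotvec()*.5)),(p2+.06*up,r2)],ang=30)
E
```

```text
11.65 q [-0.882  0.89   0.484  1.926  0.422  0.551 -0.577] p [0.5685 0.0652 0.0334] [179.9  34.3 109.5] F [-0.2 -0.  -0.2] 0.0328 65.2
t 11.65 [0.5685 0.0652 0.0334] [179.9  34.3 109.5]
[-0.42, 0.0, -0.62] [-0.0, -0.0, -0.0] -> [0.568, 0.065, 0.108]
[-0.43, 0.0, -0.62] [-0.0, -0.0, -0.002] -> [0.568, 0.065, 0.184]
--
[0.4, 0.02, -0.62] [-0.0, 0.19, 0.0] -> [0.547, 0.13, 0.212]
[0.61, 0.02, -0.41] [-0.0, 0.185, 0.0] -> [0.526, 0.194, 0.24]
--
[0.61, 0.02, 0.43] [-0.0, 0.19, 0.0] -> [0.505, 0.259, 0.209]
[0.4, 0.03, 0.63] [-0.0, 0.185, 0.0] -> [0.485, 0.324, 0.179]
--
```

>>> apply_moves(linear=[[-0.08, 0, -0.12], [-0.17, 0, -0.25], [-0.25, 0, -0.37], [-0.34, 0, -0.5], [-0.42, 0, -0.62]], delta_rot=[[0, 0, 0], [0, 0, 0], [0, 0, 0], [0, 0, 0], [0, 0, 0]])

```text
clock: 12.07
position: [0.5682, 0.0654, 0.1089]
tool_rot: [3.139, 0.599, 1.91]
force: [-0.1, 0.3, -2.0]
grip_width: 0.0331
finger_force: 66.4
```

>>> apply_moves(linear=[[-0.08, 0, -0.12], [-0.17, 0, -0.25], [-0.25, 0, -0.37], [-0.34, 0, -0.5], [-0.43, 0, -0.62]], delta_rot=[[0, 0, 0], [0, 0, 0], [0, 0, 0], [0, 0, 0], [0, 0, 0]])

```text
clock: 12.48
position: [0.5682, 0.0649, 0.1843]
tool_rot: [3.14, 0.599, 1.911]
force: [0.8, 0.3, -1.2]
grip_width: 0.033
finger_force: 66.4
```

>>> apply_moves(linear=[[0.08, 0, -0.12], [0.16, 0, -0.25], [0.24, 0.01, -0.37], [0.32, 0.02, -0.5], [0.4, 0.02, -0.62]], delta_rot=[[0, 0.04, 0], [0, 0.08, 0], [0, 0.12, 0], [0, 0.16, 0], [0, 0.19, 0]])

```text
clock: 12.9
position: [0.5477, 0.1298, 0.2135]
tool_rot: [3.138, 0.197, 1.91]
force: [0.9, 0.0, -1.2]
grip_width: 0.033
finger_force: 66.5
```

>>> apply_moves(linear=[[0.12, 0, -0.08], [0.24, 0, -0.16], [0.36, 0.01, -0.25], [0.48, 0.02, -0.33], [0.61, 0.02, -0.41]], delta_rot=[[0, 0.04, 0], [0, 0.08, 0], [0, 0.11, 0], [0, 0.15, 0], [0, 0.185, 0]])

```text
clock: 13.32
position: [0.5267, 0.1946, 0.2411]
tool_rot: [3.139, -0.19, 1.912]
force: [0.5, -0.7, -2.5]
grip_width: 0.033
finger_force: 66.4
```

>>> apply_moves(linear=[[0.12, 0, 0.08], [0.24, 0, 0.17], [0.36, 0.01, 0.26], [0.48, 0.02, 0.34], [0.61, 0.02, 0.43]], delta_rot=[[0, 0.04, 0], [0, 0.08, 0], [0, 0.12, 0], [0, 0.16, 0], [0, 0.19, 0]])

```text
clock: 13.73
position: [0.5063, 0.2583, 0.2091]
tool_rot: [3.139, -0.588, 1.911]
force: [-0.2, -0.8, -2.2]
grip_width: 0.033
finger_force: 66.3
```

```bash
python3 - <<'E'
from tgt import *
log()
p1,r1,z,p2,r2,z2=tgt();up=np.array([0,0,1.])
plan([(p2+.06*up,r2)],ang=30)
E
```

```text
13.73 q [-0.201  0.533 -0.076  1.81  -0.684  0.968  0.518] p [0.5063 0.2583 0.2091] [179.8 -33.7 109.5] F [-0.2 -0.8 -2.2] 0.033 66.3
t 13.73 [0.5063 0.2583 0.2091] [179.8 -33.7 109.5]
[0.41, 0.01, 0.63] [0.003, 0.183, -0.001] -> [0.484, 0.324, 0.179]
--
```

>>> apply_moves(linear=[[0.08, 0, 0.12], [0.16, 0, 0.25], [0.24, 0, 0.38], [0.33, 0.01, 0.5], [0.41, 0.01, 0.63]], delta_rot=[[0, 0.04, 0], [0, 0.08, 0], [0, 0.12, 0], [0, 0.16, 0], [0.003, 0.183, 0]])

```text
clock: 14.15
position: [0.4842, 0.3234, 0.1784]
tool_rot: [-3.135, -0.971, 1.908]
force: [0.7, 0.4, -2.5]
grip_width: 0.0331
finger_force: 66.1
```

>>> apply_moves(linear=[[0, 0, 0], [0, 0, 0], [0, 0, 0], [0, 0, 0], [0, 0, 0]], delta_rot=[[0, 0, 0], [0, 0, 0], [0, 0, 0], [0, 0, 0], [0, 0, 0]])

```text
clock: 14.57
position: [0.4841, 0.324, 0.1799]
tool_rot: [-3.139, -0.965, 1.914]
force: [-0.4, 0.0, -1.2]
grip_width: 0.0331
finger_force: 66.2
```

```bash
python3 - <<'E'
from tgt import *
log()
p1,r1,z,p2,r2,z2=tgt();up=np.array([0,0,1.])
o=monitor.observe();p=o['position'];r=R.from_euler('xyz',o['tool_rot'])
print('tilt vs r2',np.degrees((r2.inv()*r).as_rotvec()).round(2))
T={}
for n in('side','top'):
    im,d=optics.grab_frame(n);T[n]=im;P=cloud(n,d);m=(np.linalg.norm(P[...,:2]-[.485,.315],axis=-1)<.07)&(P[...,2]>.03)&(im.min(-1)>110)
    q=P[m];print(n,len(q),q.min(0).round(3),q.max(0).round(3))
    from scipy.optimize import least_squares
    q=q[q[:,2]<.145];f=least_squares(lambda x:np.linalg.norm(q-x,axis=1)-.042,[.49,.31,.11],loss='soft_l1',f_scale=.002);print('ball',f.x.round(4))
g=p-.019*r.as_matrix()[:,2];print('neck pt',g,'expected ball',g-[0,0,.083])
u,v=proj('side',[.49,.31,.13])[0].astype(int)
cv2.imwrite('pics/side4.png',cv2.resize(T['side'][v-60:v+60,u-80:u+80,::-1],(800,600),interpolation=cv2.INTER_CUBIC))
E
```

```text
14.57 q [-0.035  0.727 -0.269  1.838 -0.984  1.008  0.825] p [0.4841 0.324  0.1799] [-179.9  -55.3  109.7] F [-0.4  0.  -1.2] 0.0331 66.2
tilt vs r2 [ 0.11 -0.31  0.01]
side 333 [0.446 0.268 0.071] [0.527 0.33  0.234]
ball [0.487  0.314  0.1054]
top 462 [0.448 0.279 0.113] [0.519 0.35  0.215]
ball [0.488  0.3138 0.1021]
neck pt [0.48944174 0.30927465 0.19072442] expected ball [0.48944174 0.30927465 0.10772442]
```

View pics/side4.png

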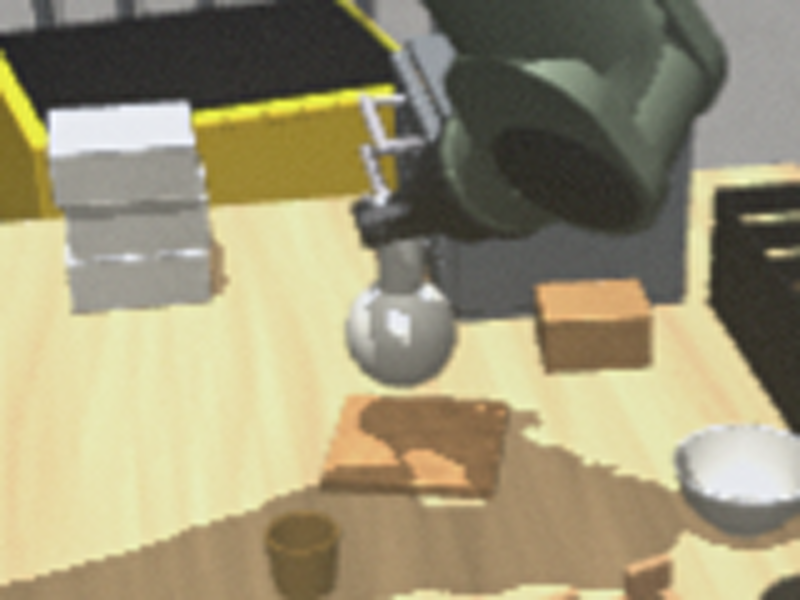

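The globe hangs neck up over the pad: ball at (401,333), pad at about (415,445). The ball fit suggests about 3° of droop, so I'll correct that and lower gently.

```bash
python3 - <<'E'
from tgt import *
o=monitor.observe();p=o['position'];r=R.from_euler('xyz',o['tool_rot'])
r3=r*R.from_rotvec([0,-np.radians(2.5),0])
plan([(p-[0,0,.052],r3),(p-[0,0,.062],r3)])
E
```

```text
t 14.67 [0.484  0.324  0.1796] [-179.8  -55.3  109.6]
[-0.43, 0.0, 0.3] [0.0, -0.021, 0.0] -> [0.484, 0.324, 0.127]
--
[-0.08, 0.0, 0.06] [-0.0, 0.0, 0.0] -> [0.484, 0.324, 0.117]
--
```

>>> apply_moves(linear=[[-0.1, 0, 0.07], [-0.2, 0, 0.14], [-0.3, 0, 0.21], [-0.38, 0, 0.26], [-0.43, 0, 0.3]], delta_rot=[[0, -0.01, 0], [0, -0.021, 0], [0, -0.021, 0], [0, -0.021, 0], [0, -0.021, 0]])

```text
clock: 15.08
position: [0.4832, 0.324, 0.125]
tool_rot: [-3.134, -0.923, 1.91]
force: [-0.7, -0.9, -2.0]
grip_width: 0.0332
finger_force: 66.2
```

>>> apply_moves(linear=[[0, 0, 0], [0, 0, 0], [-0.008, 0, 0.006], [-0.016, 0, 0.012], [-0.024, 0, 0.018]], delta_rot=[[0, 0, 0], [0, 0, 0], [0, 0, 0], [0, 0, 0], [0, 0, 0]])

```text
clock: 15.5
position: [0.4837, 0.3242, 0.1239]
tool_rot: [-3.137, -0.923, 1.912]
force: [0.6, -2.9, 9.3]
grip_width: 0.0328
finger_force: 66.1
```

>>> apply_moves(linear=[[-0.008, 0, 0.006], [-0.016, 0, 0.012], [-0.016, 0, 0.012], [-0.024, 0, 0.018], [-0.024, 0, 0.018]], delta_rot=[[0, 0, 0], [0, 0, 0], [0, 0, 0], [0, 0, 0], [0, 0, 0]])

```text
clock: 15.92
position: [0.4838, 0.3256, 0.1237]
tool_rot: [-3.14, -0.928, 1.916]
force: [-2.0, -6.6, 33.4]
grip_width: 0.033
finger_force: 65.2
```

Contact has been made at 33 N. I'll ease up and look at the tilt before releasing.

>>> apply_moves(linear=[[0.012, 0, -0.009], [0.024, 0, -0.018], [0.024, 0, -0.018], [0.024, 0, -0.018], [0.024, 0, -0.018]], delta_rot=[[0, 0, 0], [0, 0, 0], [0, 0, 0], [0, 0, 0], [0, 0, 0]])

```text
clock: 16.33
position: [0.4836, 0.3244, 0.1239]
tool_rot: [-3.137, -0.924, 1.912]
force: [0.7, -1.2, 5.6]
grip_width: 0.0329
finger_force: 65.2
```

```bash
cat > gl.py <<'E'
from tgt import *
from scipy.optimize import least_squares
def look(c,zl,zh):
    for n in('side','top'):
        im,d=optics.grab_frame(n);P=cloud(n,d);m=(np.linalg.norm(P[...,:2]-c,axis=-1)<.06)&(P[...,2]>zl)&(P[...,2]<zh)&(im.min(-1)>90)&(np.ptp(im.astype(int),axis=-1)<50)
        q=P[m];f=least_squares(lambda x:np.linalg.norm(q-x,axis=1)-.042,[*c,(zl+zh)/2],loss='soft_l1',f_scale=.002);print(n,len(q),'ball',f.x.round(4))
E
python3 - <<'E'
from gl import *
log()
o=monitor.observe();p=o['position'];r=R.from_euler('xyz',o['tool_rot']);print('grasp',p-.019*r.as_matrix()[:,2])
look([.488,.312],.025,.085)
E
```

```text
16.33 q [-0.052  0.8   -0.266  1.849 -0.989  0.921  0.882] p [0.4836 0.3244 0.1239] [-179.7  -52.9  109.5] F [ 0.7 -1.2  5.6] 0.0329 65.2
grasp [0.48879362 0.31013525 0.13534512]
side 296 ball [0.4879 0.3106 0.0504]
top 119 ball [0.4888 0.3106 0.0469]
```

The globe is vertical and seated: ball at z≈0.048, grasp point directly above it. Releasing and backing out.

>>> apply_moves(linear=[[0, 0, 0], [0, 0, 0], [0, 0, 0], [0, 0, 0], [0, 0, 0]], delta_rot=[[0, 0, 0], [0, 0, 0], [0, 0, 0], [0, 0, 0], [0, 0, 0]], gripper=0.4)

```text
clock: 16.85
position: [0.4834, 0.3243, 0.1235]
tool_rot: [-3.136, -0.923, 1.911]
force: [-0.4, -0.3, -0.3]
grip_width: 0.0597
finger_force: 0.0
```

>>> apply_moves(linear=[[0, 0, -0.15], [0, 0, -0.3], [0, 0, -0.5], [0, 0, -0.75], [0, 0, -1]], delta_rot=[[0, 0, 0], [0, 0, 0], [0, 0, 0], [0, 0, 0], [0, 0, 0]])

```text
clock: 17.27
position: [0.5105, 0.2486, 0.1844]
tool_rot: [-3.135, -0.923, 1.911]
force: [0.7, 0.2, -0.5]
grip_width: 0.0597
finger_force: 0.0
```

```bash
python3 - <<'E'
from kin import *
import gl
gl.look([.488,.312],.025,.085)
log()
x,e,_=fit()
q0=monitor.observe()['qpos'];o=monitor.observe();p=o['position']
for yaw in(109.7,80,60,40,130):
    r=down(np.radians(yaw));q,a,b=ik(q0,np.array([.488,.3106,.11]),r,x);q2,a2,b2=ik(q,np.array([.514,-.347,.14]),r,x)
    print(yaw,round(a+b,3),q.round(2),np.minimum(q-LO,HI-q).min().round(2),'| pail',round(a2+b2,3),np.minimum(q2-LO,HI-q2).min().round(2))
r=down(np.radians(109.7))
plan([(p+[0.0,0,.09],r),((.488,.3106,.25),r)],ang=30)
E
```

```text
side 303 ball [0.4878 0.3102 0.0496]
top 529 ball [0.4887 0.31   0.0465]
17.37 q [ 0.035  0.716 -0.195  1.781 -0.883  1.109  0.812] p [0.513  0.2464 0.1854] [-180.   -52.7  109.5] F [ 0.9  1.3 -0.7] 0.06 0.0
109.7 0.0 [-0.94  0.64  0.4   1.84 -0.36  0.73 -0.01] 0.57 | pail 0.0 0.68
80 0.0 [-1.06  0.69  0.57  1.85 -0.52  0.76 -0.38] 0.58 | pail 0.0 0.7
60 0.0 [-1.12  0.72  0.68  1.85 -0.63  0.79 -0.63] 0.58 | pail 0.0 0.71
40 0.0 [-1.18  0.77  0.79  1.85 -0.73  0.84 -0.89] 0.53 | pail 0.0 0.64
130 0.0 [-0.86  0.62  0.28  1.84 -0.25  0.71  0.25] 0.55 | pail 0.0 0.67
t 17.37 [0.513  0.2464 0.1854] [-180.   -52.7  109.5]
[0.36, -0.0, -0.27] [0.0, -0.22, -0.0] -> [0.513, 0.247, 0.23]
[0.2, -0.0, -0.4] [0.0, -0.22, -0.001] -> [0.513, 0.247, 0.275]
--
[0.68, -0.02, 0.25] [0.0, 0.0, -0.0] -> [0.488, 0.31, 0.25]
--
```

>>> apply_moves(linear=[[0.08, 0, -0.06], [0.16, 0, -0.12], [0.24, 0, -0.18], [0.3, 0, -0.24], [0.36, 0, -0.27]], delta_rot=[[0, -0.05, 0], [0, -0.1, 0], [0, -0.15, 0], [0, -0.2, 0], [0, -0.22, 0]])

```text
clock: 17.78
position: [0.5106, 0.2515, 0.2311]
tool_rot: [3.141, -0.457, 1.919]
force: [0.3, 0.2, 1.3]
grip_width: 0.0602
finger_force: 0.0
```

>>> apply_moves(linear=[[0.04, 0, -0.08], [0.08, 0, -0.16], [0.12, 0, -0.25], [0.16, 0, -0.33], [0.2, 0, -0.4]], delta_rot=[[0, -0.05, 0], [0, -0.1, 0], [0, -0.15, 0], [0, -0.2, 0], [0, -0.22, 0]])

```text
clock: 18.2
position: [0.5099, 0.2524, 0.2745]
tool_rot: [-3.14, 0.003, 1.92]
force: [-0.4, -0.1, 0.2]
grip_width: 0.0601
finger_force: 0.0
```

>>> apply_moves(linear=[[0.15, 0, 0.05], [0.3, 0, 0.1], [0.45, -0.01, 0.15], [0.6, -0.02, 0.2], [0.68, -0.02, 0.25]], delta_rot=[[0, 0, 0], [0, 0, 0], [0, 0, 0], [0, 0, 0], [0, 0, 0]])

```text
clock: 18.62
position: [0.4844, 0.315, 0.248]
tool_rot: [-3.138, -0.002, 1.918]
force: [0.8, 0.6, -0.2]
grip_width: 0.06
finger_force: 0.0
```

```bash
python3 - <<'E'
from kin import *
log()
r=down(np.radians(109.7))
plan([((.4883,.3101,.155),r),((.4883,.3101,.106),r)])
E
```

```text
18.62 q [-0.781  0.434  0.145  1.713 -0.076  1.003 -0.261] p [0.4844 0.315  0.248 ] [-1.798e+02 -1.000e-01  1.099e+02] F [ 0.8  0.6 -0.2] 0.06 0.0
t 18.62 [0.4844 0.315  0.248 ] [-1.798e+02 -1.000e-01  1.099e+02]
[-0.06, 0.02, 0.93] [-0.002, -0.001, 0.002] -> [0.488, 0.31, 0.155]
--
[-0.0, 0.0, 0.49] [0.0, -0.0, -0.0] -> [0.488, 0.31, 0.106]
--
```

>>> apply_moves(linear=[[-0.06, 0.02, 0.2], [-0.06, 0.02, 0.4], [-0.06, 0.02, 0.6], [-0.06, 0.02, 0.75], [-0.06, 0.02, 0.85]], delta_rot=[[0, 0, 0], [0, 0, 0], [0, 0, 0], [0, 0, 0], [0, 0, 0]])

```text
clock: 19.03
position: [0.4888, 0.3076, 0.1618]
tool_rot: [-3.137, -0.001, 1.916]
force: [0.6, 0.3, 0.4]
grip_width: 0.0595
finger_force: 0.0
```

```bash
python3 - <<'E'
from kin import *
log()
r=down(np.radians(109.7))
plan([((.4883,.3101,.106),r)])
E
```

```text
19.03 q [-0.755  0.536  0.129  1.795 -0.094  0.82  -0.234] p [0.4888 0.3076 0.1618] [-1.797e+02 -1.000e-01  1.098e+02] F [0.6 0.3 0.4] 0.0595 0.0
t 19.03 [0.4888 0.3076 0.1618] [-1.797e+02 -1.000e-01  1.098e+02]
[0.02, 0.01, 0.56] [-0.002, -0.001, 0.001] -> [0.489, 0.31, 0.106]
--
```

>>> apply_moves(linear=[[0.01, 0.01, 0.12], [0.02, 0.01, 0.25], [0.02, 0.01, 0.38], [0.02, 0.01, 0.5], [0.02, 0.01, 0.56]], delta_rot=[[0, 0, 0], [0, 0, 0], [0, 0, 0], [0, 0, 0], [-0.002, 0, 0]])

```text
clock: 19.45
position: [0.4893, 0.3101, 0.1063]
tool_rot: [3.141, -0.001, 1.916]
force: [-0.1, 0.1, 0.7]
grip_width: 0.0598
finger_force: 0.0
```

>>> apply_moves(linear=[[0, 0, 0], [0, 0, 0], [0, 0, 0], [0, 0, 0], [0, 0, 0]], delta_rot=[[0, 0, 0], [0, 0, 0], [0, 0, 0], [0, 0, 0], [0, 0, 0]], gripper=-1, force=60)

```text
clock: 19.87
position: [0.4898, 0.3104, 0.1083]
tool_rot: [3.14, -0.002, 1.916]
force: [-0.3, -0.5, -1.9]
grip_width: 0.0331
finger_force: 59.7
```

```bash
python3 - <<'E'
from kin import *
log()
p=monitor.observe()['position'];r=down(np.radians(109.7));r2=down(np.radians(94.8))
plan([(p+[0,0,.09],r),((.53,.15,.33),r),((.53,-.15,.34),r2),((.514,-.347,.34),r2),((.514,-.347,.245),r2)])
E
```

```text
19.87 q [-0.748  0.612  0.116  1.83  -0.104  0.703 -0.228] p [0.4898 0.3104 0.1083] [ 1.799e+02 -1.000e-01  1.098e+02] F [-0.3 -0.5 -1.9] 0.0331 59.7
t 19.87 [0.4898 0.3104 0.1083] [ 1.799e+02 -1.000e-01  1.098e+02]
[0.0, 0.0, -0.9] [0.001, -0.001, 0.001] -> [0.49, 0.31, 0.198]
--
[-0.82, -0.08, -0.66] [-0.0, 0.0, -0.0] -> [0.51, 0.23, 0.264]
[-0.82, -0.08, -0.66] [-0.0, 0.0, -0.0] -> [0.53, 0.15, 0.33]
--
[-0.94, -0.34, -0.03] [-0.0, 0.0, 0.04] -> [0.529, 0.05, 0.333]
[-0.97, -0.25, -0.03] [-0.0, 0.0, 0.04] -> [0.53, -0.05, 0.336]
[-0.99, -0.18, -0.04] [-0.0, 0.0, 0.044] -> [0.53, -0.15, 0.34]
--
[-0.97, -0.16, 0.0] [-0.0, 0.0, -0.0] -> [0.522, -0.248, 0.34]
[-0.98, -0.16, 0.0] [-0.0, 0.0, -0.0] -> [0.514, -0.347, 0.34]
--
[0.0, 0.0, 0.95] [-0.0, 0.0, -0.0] -> [0.514, -0.347, 0.245]
--
```

>>> apply_moves(linear=[[0, 0, -0.15], [0, 0, -0.35], [0, 0, -0.55], [0, 0, -0.75], [0, 0, -0.9]], delta_rot=[[0, 0, 0], [0, 0, 0], [0, 0, 0], [0, 0, 0], [0, 0, 0]])

```text
clock: 20.28
position: [0.4898, 0.3102, 0.1997]
tool_rot: [3.139, -0.002, 1.916]
force: [0.1, 0.3, -2.4]
grip_width: 0.0331
finger_force: 59.9
```

>>> apply_moves(linear=[[-0.15, -0.02, -0.13], [-0.32, -0.03, -0.26], [-0.5, -0.05, -0.4], [-0.66, -0.06, -0.53], [-0.82, -0.08, -0.66]], delta_rot=[[0, 0, 0], [0, 0, 0], [0, 0, 0], [0, 0, 0], [0, 0, 0]])

```text
clock: 20.7
position: [0.5099, 0.2287, 0.2646]
tool_rot: [3.14, -0.002, 1.915]
force: [0.4, -0.3, -1.9]
grip_width: 0.033
finger_force: 60.0
```

>>> apply_moves(linear=[[-0.16, -0.02, -0.13], [-0.32, -0.03, -0.26], [-0.5, -0.05, -0.4], [-0.66, -0.06, -0.53], [-0.82, -0.08, -0.66]], delta_rot=[[0, 0, 0], [0, 0, 0], [0, 0, 0], [0, 0, 0], [0, 0, 0]])

```text
clock: 21.12
position: [0.5299, 0.1487, 0.3304]
tool_rot: [3.14, -0.002, 1.915]
force: [-0.3, 0.3, -1.3]
grip_width: 0.0329
finger_force: 60.0
```

>>> apply_moves(linear=[[-0.19, -0.07, -0.01], [-0.38, -0.14, -0.01], [-0.56, -0.2, -0.02], [-0.75, -0.27, -0.03], [-0.94, -0.34, -0.03]], delta_rot=[[0, 0, 0.01], [0, 0, 0.02], [0, 0, 0.03], [0, 0, 0.04], [0, 0, 0.04]])

```text
clock: 21.53
position: [0.529, 0.0481, 0.3316]
tool_rot: [-3.141, -0.002, 1.829]
force: [0.7, -0.0, -1.6]
grip_width: 0.0333
finger_force: 60.1
```

>>> apply_moves(linear=[[-0.19, -0.05, -0.01], [-0.38, -0.1, -0.01], [-0.58, -0.15, -0.02], [-0.77, -0.2, -0.03], [-0.97, -0.25, -0.03]], delta_rot=[[0, 0, 0.01], [0, 0, 0.02], [0, 0, 0.03], [0, 0, 0.04], [0, 0, 0.04]])

```text
clock: 21.95
position: [0.5297, -0.0519, 0.3345]
tool_rot: [-3.141, -0.002, 1.745]
force: [-0.1, 0.8, -2.1]
grip_width: 0.0331
finger_force: 60.0
```

>>> apply_moves(linear=[[-0.2, -0.04, -0.01], [-0.4, -0.07, -0.01], [-0.6, -0.11, -0.02], [-0.8, -0.15, -0.03], [-0.99, -0.18, -0.04]], delta_rot=[[0, 0, 0.01], [0, 0, 0.02], [0, 0, 0.03], [0, 0, 0.04], [0, 0, 0.044]])

```text
clock: 22.37
position: [0.5291, -0.1528, 0.3382]
tool_rot: [-3.141, -0.002, 1.653]
force: [0.3, -0.4, -2.2]
grip_width: 0.0335
finger_force: 60.0
```

>>> apply_moves(linear=[[-0.2, -0.03, 0], [-0.4, -0.06, 0], [-0.6, -0.1, 0], [-0.8, -0.13, 0], [-0.97, -0.16, 0]], delta_rot=[[0, 0, 0], [0, 0, 0], [0, 0, 0], [0, 0, 0], [0, 0, 0]])

```text
clock: 22.78
position: [0.5212, -0.2509, 0.3379]
tool_rot: [-3.141, -0.002, 1.654]
force: [1.0, -0.4, -1.8]
grip_width: 0.033
finger_force: 60.0
```

>>> apply_moves(linear=[[-0.2, -0.03, 0], [-0.4, -0.06, 0], [-0.6, -0.1, 0], [-0.8, -0.13, 0], [-0.98, -0.16, 0]], delta_rot=[[0, 0, 0], [0, 0, 0], [0, 0, 0], [0, 0, 0], [0, 0, 0]])

```text
clock: 23.2
position: [0.5135, -0.3497, 0.3376]
tool_rot: [-3.141, -0.002, 1.654]
force: [0.7, 1.1, -1.3]
grip_width: 0.0332
finger_force: 60.0
```

>>> apply_moves(linear=[[0, 0, 0], [0, 0, 0], [0, 0, 0], [0, 0, 0], [0, 0, 0]], delta_rot=[[0, 0, 0], [0, 0, 0], [0, 0, 0], [0, 0, 0], [0, 0, 0]])

```text
clock: 23.62
position: [0.5151, -0.347, 0.3384]
tool_rot: [3.141, -0.002, 1.657]
force: [0.1, -0.4, -1.6]
grip_width: 0.0335
finger_force: 59.9
```

```bash
python3 - <<'E'
from gl import *
log();look([.514,-.347],.22,.32)
plan([((.514,-.347,.245),down(1.655)),((.514,-.347,.155),down(1.655))])
h=np.array([.514,-.347])
im,d=optics.grab_frame('side');P=cloud('side',d).reshape(-1,3);r=np.linalg.norm(P[:,:2]-h,axis=1);q=P[(r<.085)&(r>.05)&(P[:,2]>.154)&(P[:,2]<.168)]
f=least_squares(lambda x:np.linalg.norm(q[:,:2]-x[:2],axis=1)-.068,h,loss='soft_l1',f_scale=.002);print('rim',f.x,len(q))
cv2.imwrite('pics/side5.png',cv2.resize(im[150:384,170:400,::-1],(590,600)))
E
```

```text
23.62 q [ 0.21   0.458  0.436  1.487 -0.201  1.242  0.758] p [ 0.5151 -0.347   0.3384] [ 1.80e+02 -1.00e-01  9.49e+01] F [ 0.1 -0.4 -1.6] 0.0335 59.9
side 1177 ball [ 0.5146 -0.3469  0.2789]
top 410 ball [ 0.5153 -0.3478  0.2766]
t 23.72 [ 0.5151 -0.3472  0.3386] [ 1.80e+02 -1.00e-01  9.49e+01]
[0.0, -0.01, 0.94] [0.0, -0.001, 0.001] -> [0.514, -0.347, 0.245]
--
[0.0, -0.0, 0.9] [0.0, 0.0, -0.0] -> [0.514, -0.347, 0.155]
--
rim [ 0.5133688  -0.34827969] 560
```

View pics/side5.png

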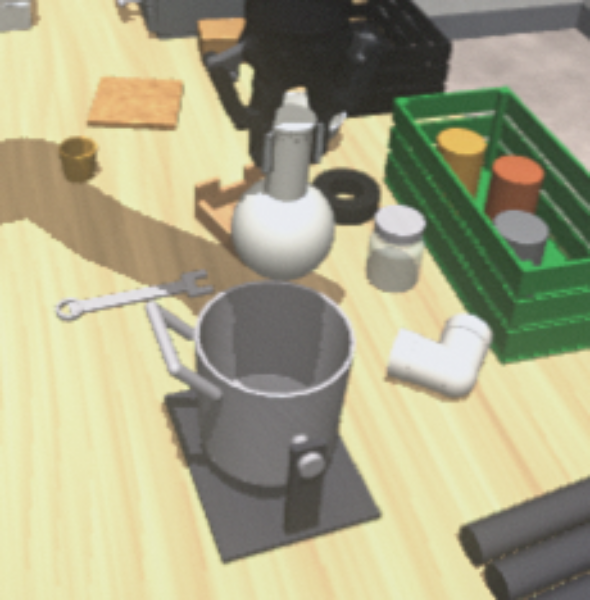

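The globe hangs upright, with its ball at (285,230) centred over the open pail at (275,340). Lowering.

>>> apply_moves(linear=[[0, -0.01, 0.15], [0, -0.01, 0.35], [0, -0.01, 0.55], [0, -0.01, 0.75], [0, -0.01, 0.93]], delta_rot=[[0, 0, 0], [0, 0, 0], [0, 0, 0], [0, 0, 0], [0, 0, 0]])

```text
clock: 24.18
position: [0.514, -0.3472, 0.2445]
tool_rot: [3.141, -0.002, 1.656]
force: [0.1, -0.9, -2.5]
grip_width: 0.033
finger_force: 60.1
```

>>> apply_moves(linear=[[0, 0, 0.2], [0, 0, 0.4], [0, 0, 0.6], [0, 0, 0.75], [0, 0, 0.86]], delta_rot=[[0, 0, 0], [0, 0, 0], [0, 0, 0], [0, 0, 0], [0, 0, 0]])

```text
clock: 24.6
position: [0.5138, -0.347, 0.1581]
tool_rot: [-3.141, -0.003, 1.656]
force: [0.3, -0.3, -1.8]
grip_width: 0.0332
finger_force: 60.1
```

>>> apply_moves(linear=[[0, 0, 0], [0, 0, 0.02], [0, 0, 0.04], [0, 0, 0.06], [0, 0, 0.06]], delta_rot=[[0, 0, 0], [0, 0, 0], [0, 0, 0], [0, 0, 0], [0, 0, 0]])

```text
clock: 25.02
position: [0.5142, -0.3475, 0.1539]
tool_rot: [3.14, -0.002, 1.656]
force: [-0.7, -0.6, -1.4]
grip_width: 0.0328
finger_force: 60.1
```

>>> apply_moves(linear=[[0, 0, 0.02], [0, 0, 0.04], [0, 0, 0.06], [0, 0, 0.07], [0, 0, 0.07]], delta_rot=[[0, 0, 0], [0, 0, 0], [0, 0, 0], [0, 0, 0], [0, 0, 0]])

```text
clock: 25.43
position: [0.514, -0.3474, 0.1463]
tool_rot: [3.141, -0.002, 1.656]
force: [-0.6, -0.2, -2.1]
grip_width: 0.0332
finger_force: 60.1
```

>>> apply_moves(linear=[[0, 0, 0.005], [0, 0, 0.01], [0, 0, 0.015], [0, 0, 0.02], [0, 0, 0.02]], delta_rot=[[0, 0, 0], [0, 0, 0], [0, 0, 0], [0, 0, 0], [0, 0, 0]])

```text
clock: 25.85
position: [0.514, -0.3474, 0.1444]
tool_rot: [3.141, -0.002, 1.656]
force: [-0.6, -1.2, -2.4]
grip_width: 0.0329
finger_force: 60.1
```

>>> apply_moves(linear=[[0, 0, 0.005], [0, 0, 0.01], [0, 0, 0.01], [0, 0, 0.015], [0, 0, 0.015]], delta_rot=[[0, 0, 0], [0, 0, 0], [0, 0, 0], [0, 0, 0], [0, 0, 0]])

```text
clock: 26.27
position: [0.514, -0.3474, 0.143]
tool_rot: [3.141, -0.002, 1.656]
force: [-0.0, 0.3, -1.6]
grip_width: 0.033
finger_force: 60.1
```

>>> apply_moves(linear=[[0, 0, 0.005], [0, 0, 0.01], [0, 0, 0.01], [0, 0, 0.01], [0, 0, 0.01]], delta_rot=[[0, 0, 0], [0, 0, 0], [0, 0, 0], [0, 0, 0], [0, 0, 0]])

```text
clock: 26.68
position: [0.5141, -0.3475, 0.1421]
tool_rot: [3.141, -0.002, 1.656]
force: [-1.0, 0.3, -0.8]
grip_width: 0.033
finger_force: 60.2
```

>>> apply_moves(linear=[[0, 0, 0.005], [0, 0, 0.01], [0, 0, 0.01], [0, 0, 0.01], [0, 0, 0.01]], delta_rot=[[0, 0, 0], [0, 0, 0], [0, 0, 0], [0, 0, 0], [0, 0, 0]])

```text
clock: 27.1
position: [0.5142, -0.3477, 0.142]
tool_rot: [3.14, -0.001, 1.656]
force: [-3.8, 2.3, 14.2]
grip_width: 0.0331
finger_force: 61.7
```

The foot is on the floor (14 N). Easing off, releasing, then lifting clear.

>>> apply_moves(linear=[[0, 0, -0.007], [0, 0, -0.007], [0, 0, -0.007], [0, 0, -0.007], [0, 0, -0.007]], delta_rot=[[0, 0, 0], [0, 0, 0], [0, 0, 0], [0, 0, 0], [0, 0, 0]])

```text
clock: 27.52
position: [0.5141, -0.3476, 0.142]
tool_rot: [3.141, -0.002, 1.656]
force: [-1.2, 0.6, 6.8]
grip_width: 0.033
finger_force: 60.6
```

>>> apply_moves(linear=[[0, 0, 0], [0, 0, 0], [0, 0, 0], [0, 0, 0], [0, 0, 0]], delta_rot=[[0, 0, 0], [0, 0, 0], [0, 0, 0], [0, 0, 0], [0, 0, 0]], gripper=0.3)

```text
clock: 27.93
position: [0.5141, -0.3474, 0.1417]
tool_rot: [3.141, -0.002, 1.656]
force: [0.4, -0.4, -0.8]
grip_width: 0.0558
finger_force: 0.0
```

>>> apply_moves(linear=[[0, 0, -0.1], [0, 0, -0.3], [0, 0, -0.5], [0, 0, -0.75], [0, 0, -1]], delta_rot=[[0, 0, 0], [0, 0, 0], [0, 0, 0], [0, 0, 0], [0, 0, 0]])

```text
clock: 28.35
position: [0.5138, -0.3476, 0.2435]
tool_rot: [3.141, -0.002, 1.656]
force: [1.0, 0.1, 0.4]
grip_width: 0.0557
finger_force: 0.0
```

>>> apply_moves(linear=[[0, 0, -0.2], [0, 0, -0.4], [0, 0, -0.6], [0, 0, -0.8], [0, 0, -0.8]], delta_rot=[[0, 0, 0], [0, 0, 0], [0, 0, 0], [0, 0, 0], [0, 0, 0]])

```text
clock: 28.77
position: [0.5147, -0.3487, 0.3263]
tool_rot: [3.136, 0.001, 1.656]
force: [0.4, -0.4, 1.2]
grip_width: 0.0552
finger_force: 0.0
```

```bash
python3 - <<'E'
from gl import *
log();h=np.array([.514,-.347])
im,d=optics.grab_frame('side');P=cloud('side',d).reshape(-1,3);r=np.linalg.norm(P[:,:2]-h,axis=1);q=P[(r<.085)&(r>.05)&(P[:,2]>.154)&(P[:,2]<.168)]
print('slope',np.linalg.lstsq(np.c_[q[:,:2]-h,np.ones(len(q))],q[:,2],rcond=None)[0])
q=P[(r<.03)&(P[:,2]>.15)&(P[:,2]<.25)];print('neck top',q.max(0),q.mean(0),len(q))
cv2.imwrite('pics/side6.png',cv2.resize(im[150:384,170:400,::-1],(590,600)))
E
```

```text
28.77 q [ 0.212  0.464  0.435  1.509 -0.206  1.209  0.764] p [ 0.5147 -0.3487  0.3263] [1.797e+02 1.000e-01 9.490e+01] F [ 0.4 -0.4  1.2] 0.0552 0.0
slope [-3.64265197e-03  2.14590475e-05  1.59109103e-01]
neck top [ 0.53297813 -0.32855046  0.18951945] [ 0.51173847 -0.3547459   0.17749561] 344
```

View pics/side6.png

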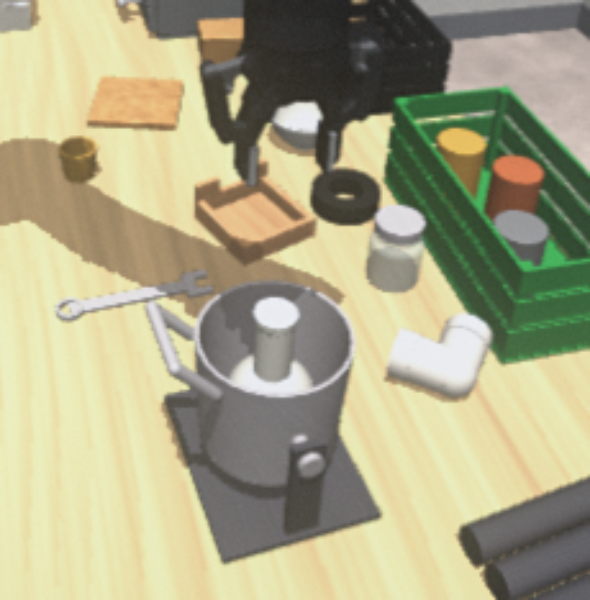

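The globe stands neck up in the level pail, with its neck top at (277,312), and the gripper is clear of it.

```bash
python3 -c "from workcell import workorder;print(workorder.job_done())"
```

```text
the job is handed in; nothing more can be done
None
```

I handed the job in at about 29 s: the pail is upright, and the globe was stood on the pad and let go, then regripped and lowered, and now stands neck up and released in the pail, with no verdict returned.

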